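# Open a child-resistant bottle cap

### The job

Open the amber solvent bottle: push its child-resistant cap down until its lugs pass the hidden teeth, turn it anticlockwise under that push, and lift it off. Keep the force between cap and bottle below 20 N at all times, because the neck is glass. Then set the cap down gently, open side down, flat near the middle of the steel tray without dropping it, and leave the other things on the desk undisturbed.

Things in the scene. Friction and masses are not known exactly. Their poses are not given: they have to be found in the camera images.
- bottle: Round amber bottle, 74 mm in diameter, in a grey holder (112 x 112 mm foot, round collar 45 mm high) fixed to the desk; it cannot move or turn. Origin: centre of the holder's underside, on the desk; z up along the bottle's axis. The closed cap's underside is 105 mm and its top 139 mm above this origin; the bottle's shoulder below the cap is at most 95 mm high.
- cap: White ribbed cap with two raised arrows on its flat top, 54 mm in diameter (55.5 over the ribs), 34 mm high, about 35 g, open below; on the bottle at the start, with about 1 mm play. Origin: centre of its open underside, z up through its top. Closed, its x axis is along the bottle's x axis. Raised 30 mm it is clear of the neck.
- tray: Shallow square steel tray, 130 x 130 mm, rim 12 mm high, wall and floor 3 mm thick, fixed on the desk. Origin: centre of its underside; the inner floor is 3 mm above it.
- vial: Bystander: amber vial with a grey stopper, 44 mm in diameter, 122 mm high, standing loose. Origin: centre of its underside.
- glass_beaker: Bystander: empty clear beaker, 66 mm in diameter, 83 mm high, standing loose. Origin: centre of its underside.
- small_jar: Bystander: small white jar with a cream lid, 30 mm in diameter, 36 mm high, standing loose. Origin: centre of its underside.
- neck (a point): Point on the bottle's axis, 105 mm up, level with the closed cap's underside; axes as the bottle's. The cap's three lugs sit behind teeth on the neck: it must go down 2.5 to 9.5 mm (hidden, differs from bottle to bottle) to pass them, against a liner spring (5.5 N at rest, 0.5 N more per mm: 7 to 10.5 N). 0.8 mm further is a rigid stop. Turned with too little push, the lugs jam on the teeth.
- cap_top (a point): Centre of the cap's flat top, 34 mm above its underside; axes as the cap's. Held down, the cap turns anticlockwise seen from above (as the arrows point): past 40 degrees from closed it is free to lift, a hard stop comes at 86 degrees, so about 63 degrees (1.1 rad) is best. Clockwise it is blocked.
There are look-alikes about, which are no part of the job. What is meant by the cap is not turquoise or yellow, and is the smaller of those in its own colour.

How it is judged:
By the outcome, as a careful person would: the job done as asked, in the order asked, and still so for the second after the job is handed in, with the robot touching nothing.
It also fails if it takes over 64 s, if anything falls off the work surface, if the arm or the gripper's body presses on something with over 40 N, if the wrist force passes 120 N, or if a joint passes its speed limit or range.

### The arm

A 6-joint arm with a two-finger parallel gripper is mounted at the origin on a cart in front of the work surface, level with it; the furniture and walls round the work are solid. World frame = base frame: x ahead of the robot, y to its left, z up, the work surface at z = 0. Lengths are in m, angles in rad, forces in N, time in s.
With the tool pointing down it reaches from about 0.35 to 0.975 m from the base axis. Payload 4.9 kg.
Tool frame: the origin (TCP) lies at the very end of the fingers, on their centre line; the grasp point (between the pads) lies 19 mm behind it; z points along the fingers, y is the direction in which the jaws open and shut (so a half turn about z gives the same grasp; the last joint's range is limited). The gripper opens to 85 mm and grips with 20 to 120 N. Pads are 22 mm wide; open, the fingers measure 114 mm over their backs; the gripper's body (76 mm by 85 mm) begins 54 mm behind the grasp point. The pads swing forward as they close: fully open they stand 13 mm farther back than shut.
Start: joints at [1.041, 0.053, 1.613, -0, 1.476, -0.119], TCP at [0.25, 0.573, 0.231] pointing down, gripper open.
Joint ranges: [-3.01, 3.01], [-1.01, 2.22], [0.06, 2.58], [-1.02, 4.17], [0.09, 2.62], [-3.14, 3.14]. Speed limits (rad/s): [2.57, 2.57, 3.14, 3.14, 3.14, 3.14].

### API

Orientations are given as a unit quaternion [w, x, y, z].
In Python, from plant import state, eyes, job_done gives the robot as it stands.
- The arm moves only by the tool apply_moves, never from a script. Its argument "commands" is a list of rows, each an object with "linear": the shift along the tool's x, y, z in m, a list of three; "delta_rot": the turn, a rotation vector about the tool's x, y, z in degrees, a list of three; "fingers": the closure in counts, from 0 (fully open) to 255 (shut). In form: [{"linear": [x, y, z], "delta_rot": [wx, wy, wz], "fingers": fingers}, ...]. A call has exactly 8 rows; each row is the pose to reach, as a shift and turn from the pose commanded when the call began, along the tool's axes at that moment; what a row does not reach only later rows make up. A row lasts 1/10 s, in which the tool goes at most 50 mm and 8.59 degrees, less where a joint would pass 70% of its speed; a pose out of reach is approached as far as the arm can. A call with a gripper value outside its range is refused whole. The fingers move at their own pace and stop on an object; the grip force is fixed at half the most. Time passes only in rows, so rows that repeat a pose let the fingers close, or fill a call up. It gives the time, the measured TCP pose, the force and the opening at its end, in the units of the state.
- state(): the state, without advancing time (a new reading comes with each control period).
- eyes.grab_frame(name): name is "scene" or "top" or "wrist"; returns the picture (420x560x3 uint8, red, green, blue); there is no depth.
- eyes.camera_params(name): a dict with "fx", "fy", "cx", "cy" (pixels), "k1" (the pictures are not rectified: a ray, as slopes to the right and down, at radius r is drawn at 1 + k1 r^2 times it, then the intrinsics apply), "position" and "rotation" of the camera in the world; the wrist camera has in their place "T_tool_cam" (4x4, takes a point from camera to tool coordinates, whose origin is the TCP and whose axes are the flange's). Camera axes: x right, y down, z forward; pixel columns grow to the right and rows downward; lengths in m; the calibration is good to about 2 mm. A picture is of the moment at which its call begins: read the wrist's pose just before it. camera_params takes no time and is no camera call.
- job_done(): hands the job in, once; it reports no verdict.
The state is a dict: "time": time; "joint_pos": joint angles; "joint_vel": joint speeds; "joint_efforts": joint torques, N m; "tool_pos": TCP position; "tool_rot": TCP orientation; "contact_force": force on the tool from outside, world axes, zero at the start; "ft_torque": the same for the moment, N m; "gripper_width": opening from 0.0 (shut) to 1.0 (fully open).
Only numpy, scipy, OpenCV 4.12 (cv2) and the standard library are available. Lean on these libraries where they do the work, as an engineer would, in place of code of your own. Each camera call takes 0.05 s, during which the arm holds its last target.

## Working session

There is one attempt and no reset: what is moved stays moved. The work goes in short steps, Python scripts to look and compute and a tool call to move; the robot and the scene stay as the last step left them, time stands still between calls to the robot, and variables do not carry over. Pictures are saved under pics/ and viewed, and the job is handed in when it is done.

Besides the shell and the picture viewer there is one more tool, called after "Emit:" as a command line: name --argument value ..., lists and objects as JSON in quotes. apply_moves: Moves the arm, as the interface text tells. Its arguments: {"type":"object","properties":{"commands":{"type":"array","items":{"type":"object","properties":{"linear":{"type":"array","items":{"type":"number"}},"delta_rot":{"type":"array","items":{"type":"number"}},"fingers":{"type":"number"}}}}},"required":["commands"]}

```bash
mkdir -p pics; ls; cat > h.py <<'E'
import numpy as np, cv2
from plant import state, eyes, job_done
from scipy.spatial.transform import Rotation as R
def rot(q): return R.from_quat([q[1],q[2],q[3],q[0]]).as_matrix()
def save(im,n): cv2.imwrite('pics/'+n+'.png',cv2.cvtColor(im,cv2.COLOR_RGB2BGR))
E
python3 - <<'E'
from h import *
s=state();print(s)
for n in ("scene","top","wrist"):
    print(n,eyes.camera_params(n)); im=eyes.grab_frame(n); save(im,n+'0'); np.save(n+'0.npy',im)
E
```

```text
pics
{'time': 0.0, 'joint_pos': array([ 1.04100407e+00,  5.33752124e-02,  1.61430801e+00,  1.72408595e-05,
        1.47596629e+00, -1.18994745e-01]), 'joint_vel': array([-7.45592423e-04, -6.53691110e-04,  8.95388058e-04,  7.79541081e-05,
        2.00241205e-03,  4.83826773e-04]), 'joint_efforts': array([ 2.46590374e-03, -3.93664169e+01, -3.70183182e+01,  1.12190696e-04,
        7.01955709e-03,  2.26301222e-05]), 'tool_pos': array([0.24926486, 0.57246685, 0.23004326]), 'tool_rot': array([-3.35928126e-04,  2.03958248e-01,  9.78979047e-01, -9.72054125e-04]), 'contact_force': array([0.67666276, 0.01048411, 0.74435147]), 'ft_torque': array([-0.01715528,  0.02543976, -0.01240535]), 'gripper_width': 0.9964988394697484}
scene {'fx': 468.41476917653233, 'fy': 468.41476917653233, 'cx': 281.5079514984231, 'cy': 215.8961978250008, 'k1': -0.08234920684816052, 'position': array([-0.08321724,  0.14250341,  0.54495793]), 'rotation': array([ 0.22831132, -0.41026545,  0.76891927, -0.43395779])}
top {'fx': 446.995753241251, 'fy': 446.995753241251, 'cx': 281.0749159339795, 'cy': 205.6291693877933, 'k1': -0.0961686161325847, 'position': array([ 0.44146444, -0.23709361,  0.99972319]), 'rotation': array([-0.02819608,  0.71419092, -0.69875385,  0.0296543 ])}
wrist {'fx': 364.61514059527815, 'fy': 364.61514059527815, 'cx': 277.38908631378996, 'cy': 217.31372670503387, 'k1': -0.050226078750502404, 'T_tool_cam': array([[-9.88344524e-04, -9.57283859e-01, -2.89148124e-01,
         7.43780390e-02],
       [ 9.99999508e-01, -9.23290384e-04, -3.61382449e-04,
         1.78517657e-04],
       [ 7.89779035e-05, -2.89148339e-01,  9.57284300e-01,
        -1.42177952e-01],
       [ 0.00000000e+00,  0.00000000e+00,  0.00000000e+00,
         1.00000000e+00]])}
```

View pics/scene0.png

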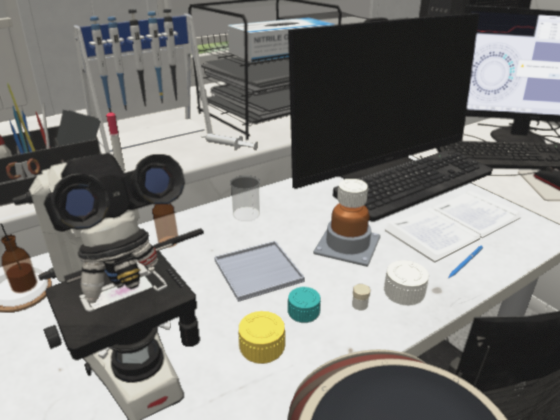

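View pics/top0.png

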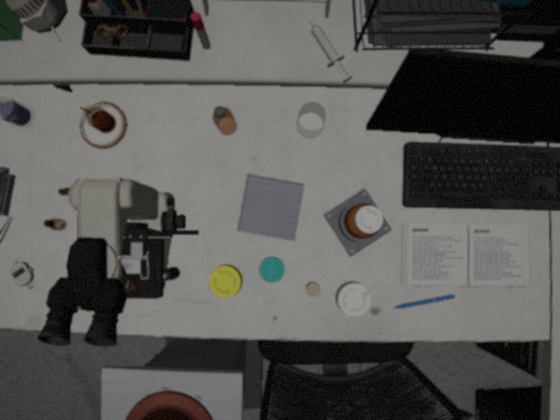

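View pics/wrist0.png

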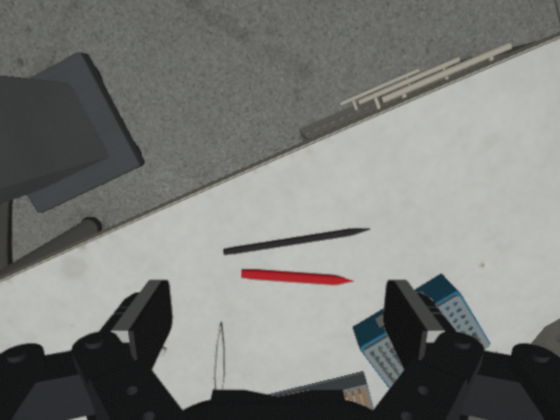

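```bash
cat >> h.py <<'E'
def cam(n,s=None):
    p=eyes.camera_params(n)
    if n=='wrist':
        T=np.eye(4);T[:3,:3]=rot(s['tool_rot']);T[:3,3]=s['tool_pos'];C=T@np.array(p['T_tool_cam']);return p,C[:3,:3],C[:3,3]
    return p,rot(p['rotation']),np.array(p['position'])
def ray(c,u,v):
    p,Rm,t=c
    xd=np.array([(u-p['cx'])/p['fx'],(v-p['cy'])/p['fy']]); x=xd.copy()
    for _ in range(30): x=xd/(1+p['k1']*(x@x))
    return t,Rm@np.r_[x,1]
def onz(c,u,v,z):
    t,d=ray(c,u,v); return t+d*(z-t[2])/d[2]
def proj(c,P):
    p,Rm,t=c; q=(np.atleast_2d(P)-t)@Rm; x=q[:,:2]/q[:,2:]; x=x*(1+p['k1']*(x**2).sum(1,keepdims=True))
    return x*[p['fx'],p['fy']]+[p['cx'],p['cy']]
E
python3 - <<'E'
from h import *
a=np.load('top0.npy')
save(cv2.resize(a[90:330,190:430],None,fx=2.5,fy=2.5,interpolation=cv2.INTER_CUBIC),'topc')
b=np.load('scene0.npy')
save(cv2.resize(b[160:320,200:420],None,fx=3.5,fy=3.5,interpolation=cv2.INTER_CUBIC),'scenec')
c=cam('top')
for n,u,v,z in [('cap',368,220,.139),('tray',271,208,.012),('vial',222,112,.122),('bk',311,110,.083),('jar',313,288,.036),('bigwhite',353,300,.04),('teal',271,270,.03),('yel',225,281,.04)]: print(n,onz(c,u,v,z).round(4))
E
```

```text
cap [ 0.4879 -0.4069  0.139 ]
tray [ 0.5167 -0.216   0.012 ]
vial [ 0.7002 -0.1149  0.122 ]
bk [ 0.72   -0.2968  0.083 ]
jar [ 0.3452 -0.3104  0.036 ]
bigwhite [ 0.3216 -0.396   0.04  ]
teal [ 0.3814 -0.2195  0.03  ]
yel [ 0.3563 -0.1221  0.04  ]
```

View pics/topc.png

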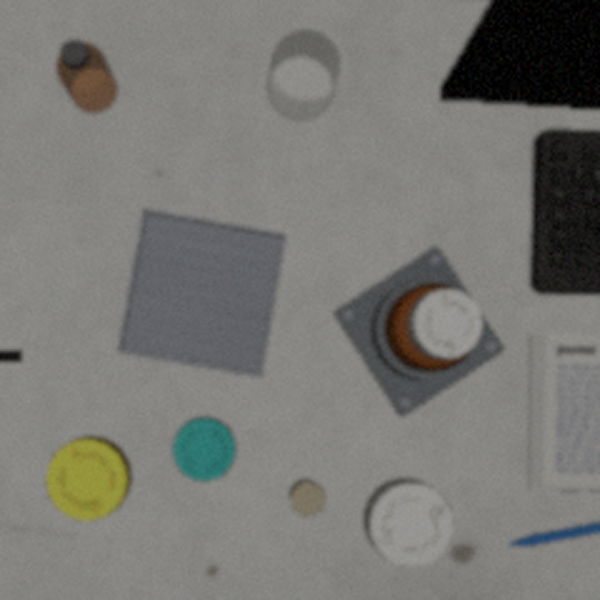

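View pics/scenec.png

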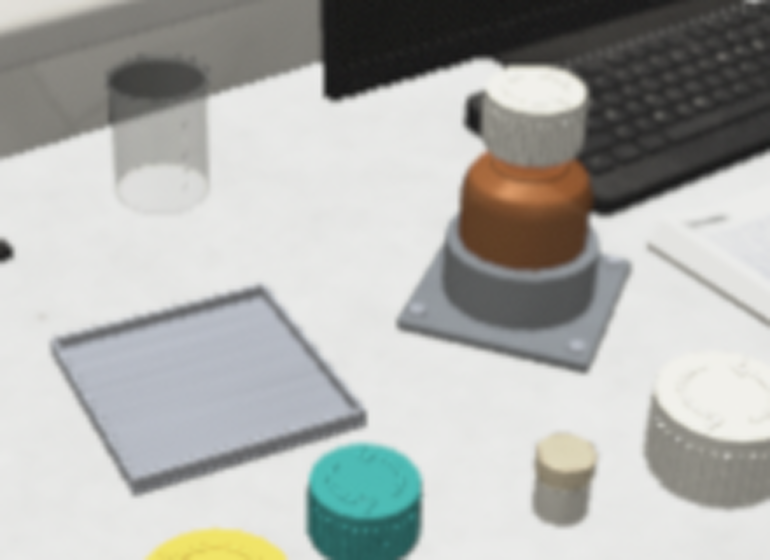

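```bash
python3 - <<'E'
from h import *
T=cam('top');S=cam('scene')
def tri(a,b):
    t1,d1=ray(S,*a);t2,d2=ray(T,*b)
    A=np.c_[d1,-d2];x=np.linalg.lstsq(A,t2-t1,rcond=None)[0];p,q=t1+d1*x[0],t2+d2*x[1]
    return ((p+q)/2).round(3),round(np.linalg.norm(p-q),3)
print(tri((82,202),(60,328)),tri((160,178),(108,332)),tri((62,185),(95,185)),tri((202,235),(197,233)))
print(tri((292,85),(411,48)),tri((293,180),(366,130)))
print('cap',tri((353,185),(368.4,219.6)))
a=np.array([(145,210),(285,234),(263,376),(120,351)])/2.5+[190,90]
P=np.array([onz(T,*q,.012) for q in a]);print(P.round(4),P.mean(0).round(4))
a=np.array([(436,248),(504,347),(402,415),(334,313)])/2.5+[190,90]
P=np.array([onz(T,*q,.008) for q in a]);print(P.round(4),P.mean(0).round(4))
E
```

```text
(array([0.306, 0.088, 0.344]), np.float64(0.003)) (array([0.305, 0.014, 0.347]), np.float64(0.006)) (array([0.53 , 0.079, 0.261]), np.float64(0.002)) (array([ 0.455, -0.082,  0.164]), np.float64(0.0))
(array([ 0.785, -0.467,  0.25 ]), np.float64(0.011)) (array([ 0.687, -0.415,  0.063]), np.float64(0.006))
cap (array([ 0.489, -0.408,  0.139]), np.float64(0.0))
[[ 0.5917 -0.1629  0.012 ]
 [ 0.5728 -0.2882  0.012 ]
 [ 0.4463 -0.2711  0.012 ]
 [ 0.4655 -0.1443  0.012 ]] [ 0.5191 -0.2166  0.012 ]
[[ 0.5639 -0.4242  0.008 ]
 [ 0.4764 -0.486   0.008 ]
 [ 0.4143 -0.3951  0.008 ]
 [ 0.5035 -0.3333  0.008 ]] [ 0.4895 -0.4097  0.008 ]
```

```bash
cat >> h.py <<'E'
def w2t(dw,s=None):
    s=s or state(); return (rot(s['tool_rot']).T@np.array(dw)).round(4)
def yaw(s=None):
    s=s or state(); m=rot(s['tool_rot']); return np.degrees(np.arctan2(m[1,0],m[0,0])), np.degrees(np.arccos(-m[2,2]))
E
python3 - <<'E'
from h import *
print(yaw(),w2t([.15,-.187,.24]),w2t([.3,-.373,.24]),w2t([.3,-.773,.24]),w2t([.239,-.981,0]))
E
```

```text
(np.float64(156.4622039454946), np.float64(0.09384743506306384)) [-0.2122 -0.1119 -0.2399] [-0.424  -0.2225 -0.2397] [-0.5837 -0.5893 -0.2392] [-0.6109 -0.8039  0.0012]
```

Emit:
apply_moves --commands '[{"linear": [0, 0, -0.05], "delta_rot": [0, 0, 0], "fingers": 0}, {"linear": [0, 0, -0.1], "delta_rot": [0, 0, 0], "fingers": 0}, {"linear": [0, 0, -0.15], "delta_rot": [0, 0, 0], "fingers": 0}, {"linear": [0, 0, -0.2], "delta_rot": [0, 0, 0], "fingers": 0}, {"linear": [0, 0, -0.24], "delta_rot": [0, 0, 5], "fingers": 0}, {"linear": [-0.042, -0.022, -0.24], "delta_rot": [0, 0, 13], "fingers": 0}, {"linear": [-0.085, -0.045, -0.24], "delta_rot": [0, 0, 21], "fingers": 0}, {"linear": [-0.127, -0.067, -0.24], "delta_rot": [0, 0, 29], "fingers": 0}]'

```text
time: 0.95
tool_pos: [0.3398, 0.4597, 0.4714]
tool_rot: [0.0, 0.445, 0.896, 0.0]
contact_force: [0.3, -0.3, 0.5]
gripper_width: 1.001
```

```bash
python3 - <<'E'
from h import *
print(yaw(),w2t([.21,-.26,0]),w2t([.21,-.31,0]))
E
```

```text
(np.float64(127.2050497112253), np.float64(0.022404907383951886)) [-0.3341  0.01    0.    ] [-0.3739 -0.0202  0.    ]
```

Emit:
apply_moves --commands '[{"linear": [-0.048, 0, 0], "delta_rot": [0, 0, 8], "fingers": 0}, {"linear": [-0.096, 0, 0], "delta_rot": [0, 0, 16], "fingers": 0}, {"linear": [-0.144, 0, 0], "delta_rot": [0, 0, 24], "fingers": 0}, {"linear": [-0.192, 0, 0], "delta_rot": [0, 0, 32], "fingers": 0}, {"linear": [-0.24, 0, 0], "delta_rot": [0, 0, 40], "fingers": 0}, {"linear": [-0.288, 0, 0], "delta_rot": [0, 0, 48], "fingers": 0}, {"linear": [-0.334, 0, 0], "delta_rot": [0, 0, 56], "fingers": 0}, {"linear": [-0.374, -0.02, 0], "delta_rot": [0, 0, 64], "fingers": 0}]'

```text
time: 1.75
tool_pos: [0.5524, 0.1501, 0.4694]
tool_rot: [-0.0, 0.852, 0.523, -0.001]
contact_force: [0.1, 0.3, -0.7]
gripper_width: 1.002
```

```bash
python3 - <<'E'
from h import *
s=state();print(s['tool_pos'],yaw(s),w2t([.55-s['tool_pos'][0],-.2-s['tool_pos'][1],.0]),s['joint_pos'].round(2))
E
```

```text
[0.55244029 0.15008535 0.469372  ] (np.float64(63.11965334980544), np.float64(0.1395498371751971)) [-3.134e-01  1.561e-01  1.000e-04] [ 0.14 -0.1   1.38  0.    1.87  0.6 ]
```

Emit:
apply_moves --commands '[{"linear": [-0.043, 0.021, 0], "delta_rot": [0, 0, 8], "fingers": 0}, {"linear": [-0.086, 0.042, 0], "delta_rot": [0, 0, 16], "fingers": 0}, {"linear": [-0.129, 0.064, 0], "delta_rot": [0, 0, 24], "fingers": 0}, {"linear": [-0.172, 0.085, 0], "delta_rot": [0, 0, 32], "fingers": 0}, {"linear": [-0.215, 0.106, 0], "delta_rot": [0, 0, 40], "fingers": 0}, {"linear": [-0.258, 0.127, 0], "delta_rot": [0, 0, 48], "fingers": 0}, {"linear": [-0.301, 0.15, 0.02], "delta_rot": [0, 0, 48], "fingers": 0}, {"linear": [-0.34, 0.17, 0.04], "delta_rot": [0, 0, 48], "fingers": 0}]'

```text
time: 2.55
tool_pos: [0.5509, -0.2296, 0.4321]
tool_rot: [0.001, 0.991, 0.134, 0.001]
contact_force: [-0.4, 0.5, -0.1]
gripper_width: 1.0
```

```bash
python3 - <<'E'
from h import *
s=state();p=s['tool_pos'];print(p,yaw(s),w2t(np.array([.489,-.4085,.235])-p),s['joint_pos'].round(2))
E
```

```text
[ 0.55091241 -0.22962571  0.43205633] (np.float64(15.443226019173492), np.float64(0.12761229807294355)) [-0.1076  0.1556  0.1971] [-0.52 -0.06  1.39  0.    1.8   0.78]
```

Emit:
apply_moves --commands '[{"linear": [-0.018, 0.026, 0.033], "delta_rot": [0, 0, 0], "fingers": 0}, {"linear": [-0.036, 0.052, 0.066], "delta_rot": [0, 0, 0], "fingers": 0}, {"linear": [-0.054, 0.078, 0.099], "delta_rot": [0, 0, 0], "fingers": 0}, {"linear": [-0.072, 0.104, 0.131], "delta_rot": [0, 0, 0], "fingers": 0}, {"linear": [-0.09, 0.13, 0.164], "delta_rot": [0, 0, 0], "fingers": 0}, {"linear": [-0.1076, 0.1556, 0.197], "delta_rot": [0, 0, 0], "fingers": 0}, {"linear": [-0.1076, 0.1556, 0.197], "delta_rot": [0, 0, 0], "fingers": 0}, {"linear": [-0.1076, 0.1556, 0.197], "delta_rot": [0, 0, 0], "fingers": 0}]'

```text
time: 3.35
tool_pos: [0.4882, -0.406, 0.2332]
tool_rot: [-0.001, 0.991, 0.134, -0.001]
contact_force: [-0.4, 1.0, 0.9]
gripper_width: 1.0
```

```bash
python3 - <<'E'
from h import *
s=state();p=s['tool_pos'];print(p,yaw(s),s['joint_pos'].round(2));im=eyes.grab_frame('wrist');np.save('w1.npy',im);save(im,'w1')
c=cam('wrist',s);print(proj(c,[.489,-.4085,.139]))
save(cv2.resize(im[80:300,160:400],None,fx=2.5,fy=2.5,interpolation=cv2.INTER_CUBIC),'w1c')
E
```

```text
[ 0.48815089 -0.40596405  0.23319385] (np.float64(15.39397066678303), np.float64(0.17739868652942684)) [-0.81  0.08  1.58  0.    1.48  0.49]
[[282.67660861 219.54027836]]
```

View pics/w1.png

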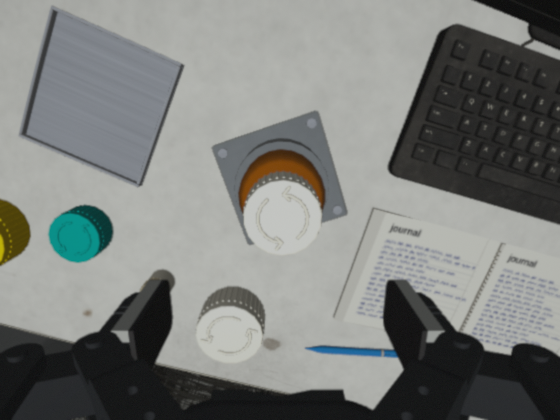

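View pics/w1c.png

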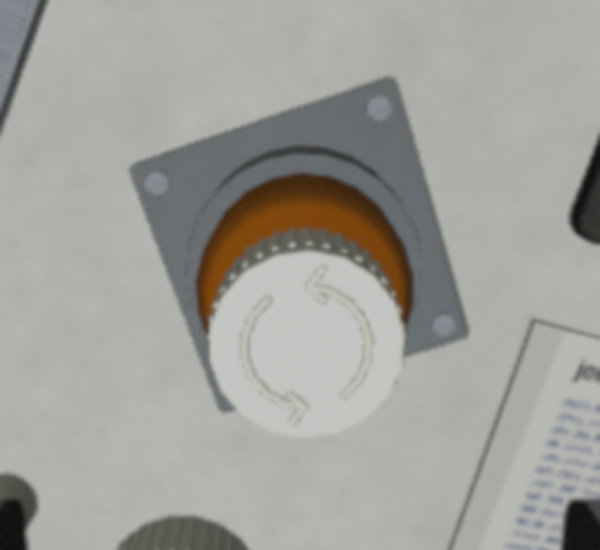

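```bash
python3 - <<'E'
from h import *
s=state();c=cam('wrist',s);im=np.load('w1.npy');print(s['tool_pos'],onz(c,282.4,217.2,.139))
# fit edge circle: rim of top radius 27 at z=.139
g=cv2.cvtColor(im,cv2.COLOR_RGB2GRAY)
m=((im.min(2)>165)).astype(np.uint8); n,l,st,ce=cv2.connectedComponentsWithStats(m); k=l[217,270]; 
print(st[k],ce[k])
cn=max(cv2.findContours((l==k).astype(np.uint8),0,cv2.CHAIN_APPROX_NONE)[0],key=len)[:,0]
h=cv2.convexHull(cn)
e=cv2.fitEllipse(h);print(e)
E
```

```text
[ 0.48914944 -0.40601315  0.23526463] [ 0.49117472 -0.40835211  0.139     ]
[     0      0    560    408 111112] [270.67303262 196.26780186]
((282.7419128417969, 194.06088256835938), (443.345947265625, 657.69189453125), 94.15284729003906)
```

Emit:
apply_moves --commands '[{"linear": [0, 0, 0], "delta_rot": [0, 0, -8], "fingers": 0}, {"linear": [0, 0, 0], "delta_rot": [0, 0, -16], "fingers": 0}, {"linear": [0, 0, 0], "delta_rot": [0, 0, -24], "fingers": 0}, {"linear": [0, 0, 0], "delta_rot": [0, 0, -32], "fingers": 0}, {"linear": [0, 0, 0], "delta_rot": [0, 0, -40], "fingers": 0}, {"linear": [0, 0, 0], "delta_rot": [0, 0, -48], "fingers": 0}, {"linear": [0, 0, 0], "delta_rot": [0, 0, -56], "fingers": 0}, {"linear": [0, 0, 0], "delta_rot": [0, 0, -63], "fingers": 0}]'

```text
time: 4.2
tool_pos: [0.4904, -0.4056, 0.2378]
tool_rot: [0.002, 0.772, 0.635, 0.0]
contact_force: [-0.1, 0.3, -0.5]
gripper_width: 0.998
```

```bash
python3 - <<'E'
from h import *
s=state();p=s['tool_pos'];print(p,yaw(s),s['joint_pos'].round(2));im=eyes.grab_frame('wrist');np.save('w2.npy',im);save(im,'w2')
s=state();print(s['tool_pos'])
save(cv2.resize(im[80:300,160:400],None,fx=2.5,fy=2.5,interpolation=cv2.INTER_CUBIC),'w2c')
E
```

```text
[ 0.49044258 -0.40558399  0.2377809 ] (np.float64(78.88313152087277), np.float64(0.25833996624905026)) [-0.81  0.07  1.58  0.    1.48 -0.61]
[ 0.49041786 -0.40562686  0.23772584]
```

View pics/w2c.png

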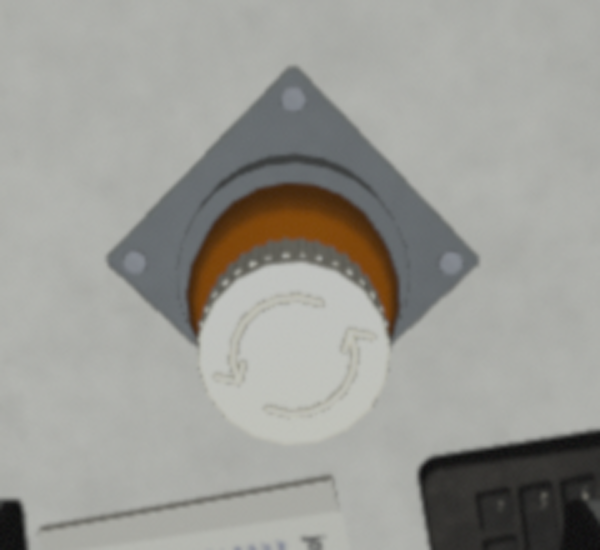

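```bash
python3 - <<'E'
from h import *
z=dict(tool_rot=[1,0,0,0],tool_pos=[0,0,0]);c=cam('wrist',z)
# depth below TCP
o1=onz(c,282.4,217.2,.0955); o2=onz(c,277.8,221.2,.0975)
print(o1,o2)
def B(th):
    t=np.radians(th);return np.array([[np.cos(t),np.sin(t)],[np.sin(t),-np.cos(t)]]) # tool->world xy
# o=B^T d + b
A=np.r_[np.c_[B(15.5).T,np.eye(2)],np.c_[B(78.7).T,np.eye(2)]]
x=np.linalg.solve(A,np.r_[o1[:2],o2[:2]]);print('d world',x[:2],'bias',x[2:])
E
```

```text
[0.0022631  0.00268132 0.0955    ] [-0.00121565 -0.00045091  0.0975    ]
d world [ 0.00039711 -0.00444912] bias [ 0.00306941 -0.0017121 ]
```

Emit:
apply_moves --commands '[{"linear": [-0.002, 0.0005, 0.02], "delta_rot": [0, 0, 0], "fingers": 0}, {"linear": [-0.004, 0.001, 0.045], "delta_rot": [0, 0, 0], "fingers": 0}, {"linear": [-0.004, 0.001, 0.075], "delta_rot": [0, 0, 0], "fingers": 0}, {"linear": [-0.004, 0.001, 0.1], "delta_rot": [0, 0, 0], "fingers": 0}, {"linear": [-0.004, 0.001, 0.115], "delta_rot": [0, 0, 0], "fingers": 40}, {"linear": [-0.004, 0.001, 0.124], "delta_rot": [0, 0, 0], "fingers": 68}, {"linear": [-0.004, 0.001, 0.124], "delta_rot": [0, 0, 0], "fingers": 70}, {"linear": [-0.004, 0.001, 0.124], "delta_rot": [0, 0, 0], "fingers": 72}]'

```text
time: 5.05
tool_pos: [0.4898, -0.4108, 0.1123]
tool_rot: [0.001, 0.775, 0.632, 0.0]
contact_force: [0.1, -0.8, 0.1]
gripper_width: 0.719
```

```bash
python3 - <<'E'
from h import *
s=state();print(s['tool_pos'],s['contact_force'],s['gripper_width'],s['ft_torque'],yaw(s));im=eyes.grab_frame('wrist');save(im,'w3')
E
```

```text
[ 0.48981804 -0.41082533  0.11230723] [ 0.10372302 -0.79565951  0.14145651] 0.71857909008614 [ 0.00441213 -0.05916338  0.02777645] (np.float64(78.45755857613261), np.float64(0.13798941186737745))
```

View pics/w3.png

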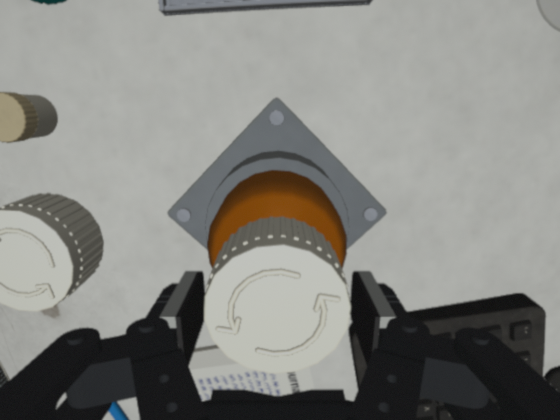

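Emit:
apply_moves --commands '[{"linear": [0, 0, 0], "delta_rot": [0, 0, 0], "fingers": 76}, {"linear": [0, 0, 0], "delta_rot": [0, 0, 0], "fingers": 78}, {"linear": [0, 0, 0], "delta_rot": [0, 0, 0], "fingers": 80}, {"linear": [0, 0, 0], "delta_rot": [0, 0, 0], "fingers": 82}, {"linear": [0, 0, 0], "delta_rot": [0, 0, 0], "fingers": 83}, {"linear": [0, 0, 0], "delta_rot": [0, 0, 0], "fingers": 84}, {"linear": [0, 0, 0], "delta_rot": [0, 0, 0], "fingers": 84}, {"linear": [0, 0, 0], "delta_rot": [0, 0, 0], "fingers": 84}]'

```text
time: 5.9
tool_pos: [0.489, -0.4103, 0.1106]
tool_rot: [-0.0, 0.775, 0.632, 0.0]
contact_force: [-0.1, 0.5, 0.5]
gripper_width: 0.67
```

```bash
cat > st.py <<'E'
from h import *
s=state();m=rot(s['tool_rot']);print(s['time'],s['tool_pos'].round(4),'F',s['contact_force'].round(1),'Ft',(m.T@s['contact_force']).round(1),'M',s['ft_torque'].round(2),'w',s['gripper_width']*85,yaw(s),s['joint_pos'].round(2))
E
python3 st.py
```

```text
5.9 [ 0.489  -0.4103  0.1106] F [-0.1  0.5  0.5] Ft [ 0.5 -0.2 -0.5] M [-0.06  0.01  0.05] w 56.923993459748196 (np.float64(78.46529200822968), np.float64(0.004930207940575519)) [-0.81  0.18  1.68  0.    1.28 -0.61]
```

Emit:
apply_moves --commands '[{"linear": [0, 0, 0], "delta_rot": [0, 0, 0], "fingers": 85}, {"linear": [0, 0, 0], "delta_rot": [0, 0, 0], "fingers": 85}, {"linear": [0, 0, 0], "delta_rot": [0, 0, 0], "fingers": 86}, {"linear": [0, 0, 0], "delta_rot": [0, 0, 0], "fingers": 86}, {"linear": [0, 0, 0], "delta_rot": [0, 0, 0], "fingers": 87}, {"linear": [0, 0, 0], "delta_rot": [0, 0, 0], "fingers": 87}, {"linear": [0, 0, 0], "delta_rot": [0, 0, 0], "fingers": 87}, {"linear": [0, 0, 0], "delta_rot": [0, 0, 0], "fingers": 87}]'

```text
time: 6.7
tool_pos: [0.489, -0.4103, 0.1107]
tool_rot: [0.0, 0.775, 0.632, -0.0]
contact_force: [0.3, 0.2, -0.5]
gripper_width: 0.656
```

```bash
python3 st.py
```

```text
6.7 [ 0.489  -0.4103  0.1107] F [ 0.3  0.2 -0.5] Ft [0.3 0.2 0.5] M [0.05 0.06 0.03] w 55.797216793556274 (np.float64(78.46373862227227), np.float64(0.0006175138861487524)) [-0.81  0.18  1.68 -0.    1.28 -0.61]
```

Emit:
apply_moves --commands '[{"linear": [0, 0, 0], "delta_rot": [0, 0, 0], "fingers": 74}, {"linear": [0, 0, 0], "delta_rot": [0, 0, 8], "fingers": 74}, {"linear": [0, 0, 0], "delta_rot": [0, 0, 16], "fingers": 74}, {"linear": [0, 0, 0], "delta_rot": [0, 0, 24], "fingers": 74}, {"linear": [0, 0, 0], "delta_rot": [0, 0, 32], "fingers": 74}, {"linear": [0, 0, 0], "delta_rot": [0, 0, 40], "fingers": 74}, {"linear": [0, 0, 0], "delta_rot": [0, 0, 48], "fingers": 74}, {"linear": [0, 0, 0], "delta_rot": [0, 0, 56], "fingers": 74}]'

```text
time: 7.5
tool_pos: [0.489, -0.4103, 0.1106]
tool_rot: [-0.0, 0.981, 0.192, -0.0]
contact_force: [-0.1, 1.1, 0.6]
gripper_width: 0.709
```

Emit:
apply_moves --commands '[{"linear": [0, 0, 0], "delta_rot": [0, 0, 7], "fingers": 74}, {"linear": [0, 0, 0], "delta_rot": [0, 0, 7], "fingers": 76}, {"linear": [0, 0, 0], "delta_rot": [0, 0, 7], "fingers": 78}, {"linear": [0, 0, 0], "delta_rot": [0, 0, 7], "fingers": 80}, {"linear": [0, 0, 0], "delta_rot": [0, 0, 7], "fingers": 82}, {"linear": [0, 0, 0], "delta_rot": [0, 0, 7], "fingers": 84}, {"linear": [0, 0, 0], "delta_rot": [0, 0, 7], "fingers": 85}, {"linear": [0, 0, 0], "delta_rot": [0, 0, 7], "fingers": 85}]'

```text
time: 8.3
tool_pos: [0.489, -0.4103, 0.1107]
tool_rot: [0.0, 0.991, 0.135, 0.0]
contact_force: [0.5, 0.5, 0.6]
gripper_width: 0.668
```

```bash
python3 st.py
```

```text
8.3 [ 0.489  -0.4103  0.1107] F [0.5 0.5 0.6] Ft [ 0.6 -0.3 -0.6] M [-0.01  0.    0.02] w 56.78102137408528 (np.float64(15.474066480994557), np.float64(0.0022296895001055464)) [-0.81  0.18  1.68  0.    1.28  0.49]
```

Emit:
apply_moves --commands '[{"linear": [0, 0, 0], "delta_rot": [0, 0, 0], "fingers": 86}, {"linear": [0, 0, 0], "delta_rot": [0, 0, 0], "fingers": 86}, {"linear": [0, 0, 0], "delta_rot": [0, 0, 0], "fingers": 87}, {"linear": [0, 0, 0], "delta_rot": [0, 0, 0], "fingers": 87}, {"linear": [0, 0, 0], "delta_rot": [0, 0, 0], "fingers": 88}, {"linear": [0, 0, 0], "delta_rot": [0, 0, 0], "fingers": 88}, {"linear": [0, 0, 0], "delta_rot": [0, 0, 0], "fingers": 89}, {"linear": [0, 0, 0], "delta_rot": [0, 0, 0], "fingers": 89}]'

```text
time: 9.1
tool_pos: [0.4889, -0.41, 0.1107]
tool_rot: [-0.0, 0.991, 0.135, -0.0]
contact_force: [-1.6, 3.8, 2.3]
gripper_width: 0.654
```

```bash
python3 st.py
```

```text
9.1 [ 0.4889 -0.41    0.1107] F [-1.6  3.8  2.3] Ft [-0.5 -4.1 -2.3] M [0.52 0.24 0.02] w 55.62761626837655 (np.float64(15.468655368829726), np.float64(0.04566793680956872)) [-0.81  0.18  1.68  0.    1.28  0.49]
```

Emit:
apply_moves --commands '[{"linear": [0, -0.0002, 0], "delta_rot": [0, 0, 0], "fingers": 89}, {"linear": [0, -0.0004, 0], "delta_rot": [0, 0, 0], "fingers": 89}, {"linear": [0, -0.0005, 0], "delta_rot": [0, 0, 0], "fingers": 89}, {"linear": [0, -0.0005, 0], "delta_rot": [0, 0, 0], "fingers": 89}, {"linear": [0, -0.0005, 0], "delta_rot": [0, 0, 0], "fingers": 90}, {"linear": [0, -0.0005, 0], "delta_rot": [0, 0, 0], "fingers": 90}, {"linear": [0, -0.0005, 0], "delta_rot": [0, 0, 0], "fingers": 90}, {"linear": [0, -0.0005, 0], "delta_rot": [0, 0, 0], "fingers": 90}]'

```text
time: 9.9
tool_pos: [0.4889, -0.4098, 0.1107]
tool_rot: [-0.0, 0.991, 0.135, 0.0]
contact_force: [-1.0, 3.5, 2.0]
gripper_width: 0.648
```

```bash
python3 st.py
```

```text
9.9 [ 0.4889 -0.4098  0.1107] F [-1.   3.5  2. ] Ft [-0.  -3.7 -2. ] M [0.52 0.17 0.02] w 55.10828781905565 (np.float64(15.46453530276284), np.float64(0.002194434624010104)) [-0.81  0.18  1.68  0.    1.28  0.49]
```

Emit:
apply_moves --commands '[{"linear": [0, -0.0002, 0], "delta_rot": [0, 0, 0], "fingers": 90}, {"linear": [0, -0.0004, 0], "delta_rot": [0, 0, 0], "fingers": 90}, {"linear": [0, -0.0006, 0], "delta_rot": [0, 0, 0], "fingers": 90}, {"linear": [0, -0.0006, 0], "delta_rot": [0, 0, 0], "fingers": 90}, {"linear": [0, -0.0006, 0], "delta_rot": [0, 0, 0], "fingers": 90}, {"linear": [0, -0.0006, 0], "delta_rot": [0, 0, 0], "fingers": 90}, {"linear": [0, -0.0006, 0], "delta_rot": [0, 0, 0], "fingers": 90}, {"linear": [0, -0.0006, 0], "delta_rot": [0, 0, 0], "fingers": 90}]'

```text
time: 10.7
tool_pos: [0.4887, -0.4093, 0.1107]
tool_rot: [0.0, 0.991, 0.135, 0.0]
contact_force: [-0.4, 0.2, -0.1]
gripper_width: 0.646
```

```bash
python3 st.py
```

```text
10.7 [ 0.4887 -0.4093  0.1107] F [-0.4  0.2 -0.1] Ft [-0.3 -0.3  0.1] M [-0.03  0.03  0.05] w 54.8902578177742 (np.float64(15.462268932482175), np.float64(0.007591202964304107)) [-0.81  0.18  1.68 -0.    1.28  0.49]
```

Emit:
apply_moves --commands '[{"linear": [0, 0, 0], "delta_rot": [0, 0, 0], "fingers": 91}, {"linear": [0, 0, 0], "delta_rot": [0, 0, 0], "fingers": 91}, {"linear": [0, 0, 0], "delta_rot": [0, 0, 0], "fingers": 92}, {"linear": [0, 0, 0], "delta_rot": [0, 0, 0], "fingers": 92}, {"linear": [0, 0, 0], "delta_rot": [0, 0, 0], "fingers": 92}, {"linear": [0, 0, 0], "delta_rot": [0, 0, 0], "fingers": 92}, {"linear": [0, 0, 0], "delta_rot": [0, 0, 0], "fingers": 92}, {"linear": [0, 0, 0], "delta_rot": [0, 0, 0], "fingers": 92}]'

```text
time: 11.5
tool_pos: [0.4887, -0.4092, 0.1107]
tool_rot: [0.0, 0.991, 0.135, 0.0]
contact_force: [0.5, -0.5, -0.1]
gripper_width: 0.639
```

```bash
python3 st.py
```

```text
11.5 [ 0.4887 -0.4092  0.1107] F [ 0.5 -0.5 -0.1] Ft [0.3 0.6 0.1] M [-0.06  0.01  0.03] w 54.274004296239 (np.float64(15.464917353299994), np.float64(0.001273735285789895)) [-0.81  0.18  1.68 -0.    1.28  0.49]
```

Emit:
apply_moves --commands '[{"linear": [0, 0, 0], "delta_rot": [0, 0, 0], "fingers": 93}, {"linear": [0, 0, 0], "delta_rot": [0, 0, 0], "fingers": 94}, {"linear": [0, 0, 0], "delta_rot": [0, 0, 0], "fingers": 95}, {"linear": [0, 0, 0], "delta_rot": [0, 0, 0], "fingers": 96}, {"linear": [0, 0, 0], "delta_rot": [0, 0, 0], "fingers": 97}, {"linear": [0, 0, 0], "delta_rot": [0, 0, 0], "fingers": 97}, {"linear": [0, 0, 0], "delta_rot": [0, 0, 0], "fingers": 97}, {"linear": [0, 0, 0], "delta_rot": [0, 0, 0], "fingers": 97}]'

```text
time: 12.3
tool_pos: [0.4887, -0.409, 0.1108]
tool_rot: [-0.0, 0.991, 0.135, -0.0]
contact_force: [-1.6, 3.0, 3.6]
gripper_width: 0.624
```

```bash
python3 st.py
```

```text
12.3 [ 0.4887 -0.409   0.1108] F [-1.6  3.   3.6] Ft [-0.8 -3.3 -3.6] M [0.53 0.33 0.02] w 53.00598597082223 (np.float64(15.46670358304525), np.float64(0.023079136308024724)) [-0.81  0.18  1.68  0.    1.28  0.49]
```

Emit:
apply_moves --commands '[{"linear": [0, -0.0002, 0], "delta_rot": [0, 0, 0], "fingers": 97}, {"linear": [0, -0.0004, 0], "delta_rot": [0, 0, 0], "fingers": 97}, {"linear": [0, -0.0006, 0], "delta_rot": [0, 0, 0], "fingers": 97}, {"linear": [0, -0.0006, 0], "delta_rot": [0, 0, 0], "fingers": 97}, {"linear": [0, -0.0006, 0], "delta_rot": [0, 0, 0], "fingers": 98}, {"linear": [0, -0.0006, 0], "delta_rot": [0, 0, 0], "fingers": 98}, {"linear": [0, -0.0006, 0], "delta_rot": [0, 0, 0], "fingers": 98}, {"linear": [0, -0.0006, 0], "delta_rot": [0, 0, 0], "fingers": 98}]'

```text
time: 13.1
tool_pos: [0.4887, -0.409, 0.1109]
tool_rot: [0.0, 0.991, 0.135, 0.0]
contact_force: [-0.7, -0.4, 1.7]
gripper_width: 0.618
```

```bash
python3 st.py; python3 - <<'E'
from h import *
im=eyes.grab_frame('wrist');save(im,'w4');save(cv2.resize(im[200:420,140:420],None,fx=2.8,fy=2.7,interpolation=cv2.INTER_CUBIC),'w4c')
E
```

```text
13.1 [ 0.4887 -0.409   0.1109] F [-0.7 -0.4  1.7] Ft [-0.8  0.2 -1.7] M [-0.    0.1  -0.08] w 52.5193451087487 (np.float64(15.460379346896994), np.float64(0.051489755320872854)) [-0.81  0.18  1.68 -0.    1.28  0.49]
```

View pics/w4c.png

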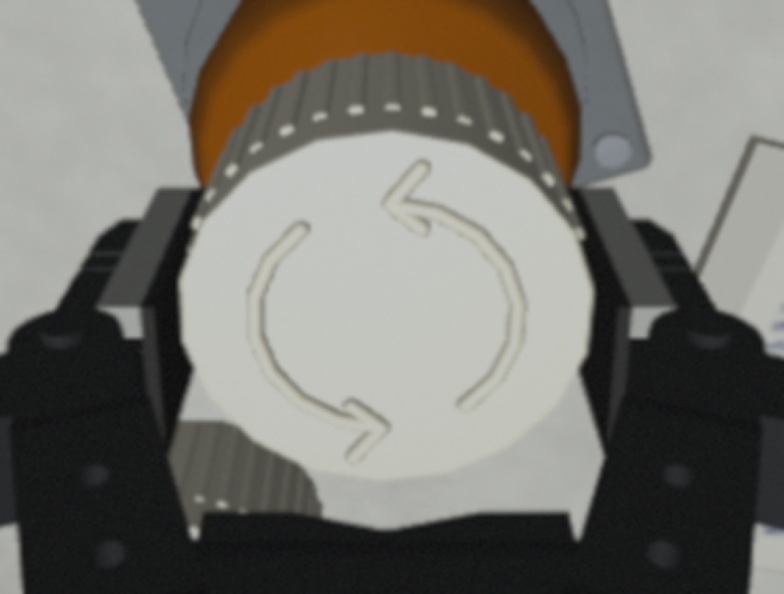

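Emit:
apply_moves --commands '[{"linear": [0, 0, 0], "delta_rot": [0, 0, 0], "fingers": 99}, {"linear": [0, 0, 0], "delta_rot": [0, 0, 0], "fingers": 100}, {"linear": [0, 0, 0], "delta_rot": [0, 0, 0], "fingers": 101}, {"linear": [0, 0, 0], "delta_rot": [0, 0, 0], "fingers": 102}, {"linear": [0, 0, 0], "delta_rot": [0, 0, 0], "fingers": 103}, {"linear": [0, 0, 0], "delta_rot": [0, 0, 0], "fingers": 103}, {"linear": [0, 0, 0], "delta_rot": [0, 0, 0], "fingers": 103}, {"linear": [0, 0, 0], "delta_rot": [0, 0, 0], "fingers": 103}]'

```text
time: 13.95
tool_pos: [0.4887, -0.4089, 0.1109]
tool_rot: [0.0, 0.991, 0.135, 0.0]
contact_force: [-1.2, -0.6, 5.0]
gripper_width: 0.605
```

```bash
python3 st.py
```

```text
13.95 [ 0.4887 -0.4089  0.1109] F [-1.2 -0.6  5. ] Ft [-1.3  0.2 -5. ] M [-0.16  0.1  -0.01] w 51.459398682596536 (np.float64(15.463541929960716), np.float64(0.03780930543773543)) [-0.81  0.18  1.68 -0.    1.28  0.49]
```

Emit:
apply_moves --commands '[{"linear": [0, 0, 0], "delta_rot": [0, 0, 0], "fingers": 104}, {"linear": [0, 0, 0], "delta_rot": [0, 0, 0], "fingers": 105}, {"linear": [0, 0, -0.0002], "delta_rot": [0, 0, 0], "fingers": 106}, {"linear": [0, 0, -0.0003], "delta_rot": [0, 0, 0], "fingers": 108}, {"linear": [0, 0, -0.0003], "delta_rot": [0, 0, 0], "fingers": 110}, {"linear": [0, 0, -0.0003], "delta_rot": [0, 0, 0], "fingers": 110}, {"linear": [0, 0, -0.0003], "delta_rot": [0, 0, 0], "fingers": 110}, {"linear": [0, 0, -0.0003], "delta_rot": [0, 0, 0], "fingers": 110}]'

```text
time: 14.75
tool_pos: [0.4886, -0.4088, 0.1111]
tool_rot: [0.0, 0.991, 0.134, 0.0]
contact_force: [-0.1, -2.7, 4.4]
gripper_width: 0.605
```

```bash
python3 st.py
```

```text
14.75 [ 0.4886 -0.4088  0.1111] F [-0.1 -2.7  4.4] Ft [-0.8  2.6 -4.4] M [-0.45 -0.06  0.03] w 51.39224158805159 (np.float64(15.459214228959127), np.float64(0.03004034330568622)) [-0.81  0.18  1.68 -0.    1.28  0.49]
```

Emit:
apply_moves --commands '[{"linear": [0, 0.0001, 0], "delta_rot": [0, 0, 0], "fingers": 115}, {"linear": [0, 0.0002, 0], "delta_rot": [0, 0, 0], "fingers": 120}, {"linear": [0, 0.0002, 0], "delta_rot": [0, 0, 0], "fingers": 130}, {"linear": [0, 0.0002, 0], "delta_rot": [0, 0, 0], "fingers": 140}, {"linear": [0, 0.0002, 0], "delta_rot": [0, 0, 0], "fingers": 150}, {"linear": [0, 0.0002, 0], "delta_rot": [0, 0, 0], "fingers": 160}, {"linear": [0, 0.0002, 0], "delta_rot": [0, 0, 0], "fingers": 160}, {"linear": [0, 0.0002, 0], "delta_rot": [0, 0, 0], "fingers": 160}]'

```text
time: 15.55
tool_pos: [0.4886, -0.4088, 0.111]
tool_rot: [0.0, 0.991, 0.135, 0.0]
contact_force: [0.3, -3.9, 4.0]
gripper_width: 0.611
```

```bash
python3 st.py
```

```text
15.55 [ 0.4886 -0.4088  0.111 ] F [ 0.3 -3.9  4. ] Ft [-0.7  3.9 -4. ] M [-0.37 -0.09 -0.03] w 51.896212049291 (np.float64(15.461941740836798), np.float64(0.0029064055076018446)) [-0.81  0.18  1.68  0.    1.28  0.49]
```

Emit:
apply_moves --commands '[{"linear": [0, 0.0001, 0], "delta_rot": [0, 0, 0], "fingers": 160}, {"linear": [0, 0.0002, 0.0002], "delta_rot": [0, 0, 0], "fingers": 160}, {"linear": [0, 0.0003, 0.0004], "delta_rot": [0, 0, 0], "fingers": 160}, {"linear": [0, 0.0003, 0.0006], "delta_rot": [0, 0, 0], "fingers": 160}, {"linear": [0, 0.0003, 0.0008], "delta_rot": [0, 0, 0], "fingers": 160}, {"linear": [0, 0.0003, 0.001], "delta_rot": [0, 0, 0], "fingers": 160}, {"linear": [0, 0.0003, 0.001], "delta_rot": [0, 0, 0], "fingers": 160}, {"linear": [0, 0.0003, 0.001], "delta_rot": [0, 0, 0], "fingers": 160}]'

```text
time: 16.35
tool_pos: [0.4886, -0.4089, 0.1099]
tool_rot: [-0.0, 0.991, 0.135, -0.0]
contact_force: [0.6, -1.8, 5.3]
gripper_width: 0.604
```

```bash
python3 st.py
```

```text
16.35 [ 0.4886 -0.4089  0.1099] F [ 0.6 -1.8  5.3] Ft [ 0.1  1.9 -5.3] M [-0.23  0.05  0.03] w 51.354732898400854 (np.float64(15.464557740798778), np.float64(0.03770393183038108)) [-0.81  0.18  1.68  0.    1.28  0.49]
```

Emit:
apply_moves --commands '[{"linear": [0, 0.0001, 0.0003], "delta_rot": [0, 0, 0], "fingers": 160}, {"linear": [0, 0.0002, 0.0006], "delta_rot": [0, 0, 0], "fingers": 160}, {"linear": [0, 0.0002, 0.0009], "delta_rot": [0, 0, 0], "fingers": 160}, {"linear": [0, 0.0002, 0.0012], "delta_rot": [0, 0, 0], "fingers": 160}, {"linear": [0, 0.0002, 0.0015], "delta_rot": [0, 0, 0], "fingers": 160}, {"linear": [0, 0.0002, 0.0018], "delta_rot": [0, 0, 0], "fingers": 160}, {"linear": [0, 0.0002, 0.002], "delta_rot": [0, 0, 0], "fingers": 160}, {"linear": [0, 0.0002, 0.002], "delta_rot": [0, 0, 0], "fingers": 160}]'

```text
time: 17.15
tool_pos: [0.4886, -0.4089, 0.108]
tool_rot: [-0.001, 0.991, 0.135, -0.0]
contact_force: [-0.5, -1.2, 6.9]
gripper_width: 0.61
```

```bash
python3 st.py
```

```text
17.15 [ 0.4886 -0.4089  0.108 ] F [-0.5 -1.2  6.9] Ft [-0.8  1.  -6.9] M [-0.11  0.1   0.  ] w 51.85067495649392 (np.float64(15.469553669838556), np.float64(0.06602227633308619)) [-0.81  0.18  1.68  0.    1.28  0.49]
```

Emit:
apply_moves --commands '[{"linear": [0, 0, 0.0002], "delta_rot": [0, 0, 0], "fingers": 160}, {"linear": [0, 0, 0.0003], "delta_rot": [0, 0, 0], "fingers": 160}, {"linear": [0, 0, 0.0004], "delta_rot": [0, 0, 0], "fingers": 160}, {"linear": [0, 0, 0.0005], "delta_rot": [0, 0, 0], "fingers": 160}, {"linear": [0, 0, 0.0006], "delta_rot": [0, 0, 0], "fingers": 160}, {"linear": [0, 0, 0.0006], "delta_rot": [0, 0, 0], "fingers": 160}, {"linear": [0, 0, 0.0006], "delta_rot": [0, 0, 0], "fingers": 160}, {"linear": [0, 0, 0.0006], "delta_rot": [0, 0, 0], "fingers": 160}]'

```text
time: 17.95
tool_pos: [0.4887, -0.4089, 0.1076]
tool_rot: [-0.001, 0.991, 0.135, -0.0]
contact_force: [-0.7, 0.2, 6.9]
gripper_width: 0.609
```

Emit:
apply_moves --commands '[{"linear": [0, 0, 0.0002], "delta_rot": [0, 0, 0], "fingers": 160}, {"linear": [0, 0, 0.0003], "delta_rot": [0, 0, 0], "fingers": 160}, {"linear": [0, 0, 0.0004], "delta_rot": [0, 0, 0], "fingers": 160}, {"linear": [0, 0, 0.0005], "delta_rot": [0, 0, 0], "fingers": 160}, {"linear": [0, 0, 0.0005], "delta_rot": [0, 0, 0], "fingers": 160}, {"linear": [0, 0, 0.0005], "delta_rot": [0, 0, 0], "fingers": 160}, {"linear": [0, 0, 0.0005], "delta_rot": [0, 0, 0], "fingers": 160}, {"linear": [0, 0, 0.0005], "delta_rot": [0, 0, 0], "fingers": 160}]'

```text
time: 18.75
tool_pos: [0.4887, -0.4089, 0.1071]
tool_rot: [-0.001, 0.991, 0.135, -0.0]
contact_force: [-0.6, -1.3, 6.4]
gripper_width: 0.607
```

Emit:
apply_moves --commands '[{"linear": [0, 0, 0.0002], "delta_rot": [0, 0, 0], "fingers": 160}, {"linear": [0, 0, 0.0003], "delta_rot": [0, 0, 0], "fingers": 160}, {"linear": [0, 0, 0.0004], "delta_rot": [0, 0, 0], "fingers": 160}, {"linear": [0, 0, 0.0005], "delta_rot": [0, 0, 0], "fingers": 160}, {"linear": [0, 0, 0.0006], "delta_rot": [0, 0, 0], "fingers": 160}, {"linear": [0, 0, 0.0006], "delta_rot": [0, 0, 0], "fingers": 160}, {"linear": [0, 0, 0.0006], "delta_rot": [0, 0, 0], "fingers": 160}, {"linear": [0, 0, 0.0006], "delta_rot": [0, 0, 0], "fingers": 160}]'

```text
time: 19.55
tool_pos: [0.4887, -0.4089, 0.1069]
tool_rot: [-0.001, 0.991, 0.135, -0.0]
contact_force: [-1.8, 0.2, 9.1]
gripper_width: 0.61
```

Emit:
apply_moves --commands '[{"linear": [0, 0, 0.0002], "delta_rot": [0, 0, 0], "fingers": 160}, {"linear": [0, 0, 0.0003], "delta_rot": [0, 0, 0], "fingers": 160}, {"linear": [0, 0, 0.0004], "delta_rot": [0, 0, 0], "fingers": 160}, {"linear": [0, 0, 0.0005], "delta_rot": [0, 0, 0], "fingers": 160}, {"linear": [0, 0, 0.0006], "delta_rot": [0, 0, 0], "fingers": 160}, {"linear": [0, 0, 0.0006], "delta_rot": [0, 0, 0], "fingers": 160}, {"linear": [0, 0, 0.0006], "delta_rot": [0, 0, 0], "fingers": 160}, {"linear": [0, 0, 0.0006], "delta_rot": [0, 0, 0], "fingers": 160}]'

```text
time: 20.35
tool_pos: [0.4887, -0.4089, 0.1069]
tool_rot: [-0.001, 0.991, 0.135, -0.0]
contact_force: [-2.8, 0.6, 11.0]
gripper_width: 0.607
```

```bash
python3 st.py;  python3 - <<'E'
from h import *
im=eyes.grab_frame('wrist');save(cv2.resize(im[200:420,140:420],None,fx=2.8,fy=2.7,interpolation=cv2.INTER_CUBIC),'w5c')
E
```

```text
20.35 [ 0.4887 -0.4089  0.1069] F [-2.8  0.6 11. ] Ft [ -2.6  -1.4 -11. ] M [ 0.27  0.43 -0.02] w 51.577046566438156 (np.float64(15.473857137073814), np.float64(0.06596074141266658)) [-0.81  0.18  1.68  0.    1.27  0.49]
```

View pics/w5c.png

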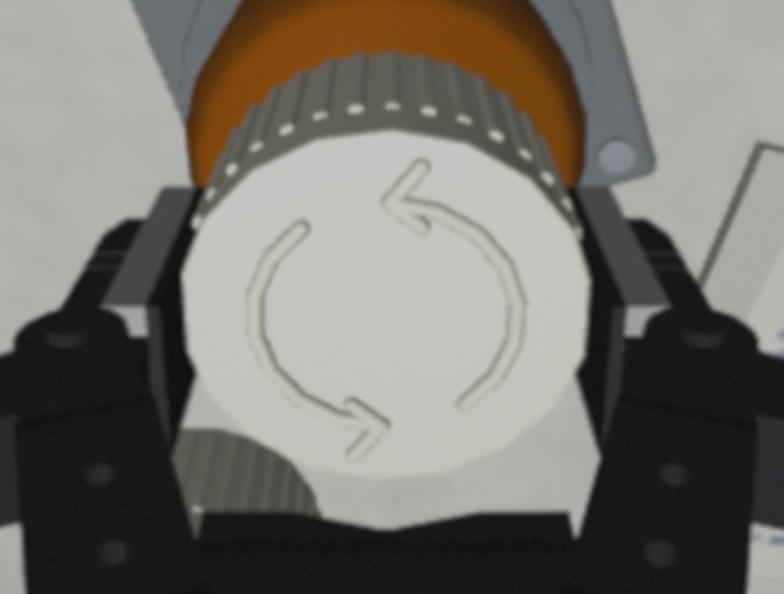

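Emit:
apply_moves --commands '[{"linear": [0, 0, 0], "delta_rot": [0, 0, -2], "fingers": 160}, {"linear": [0, 0, 0], "delta_rot": [0, 0, -4], "fingers": 160}, {"linear": [0, 0, 0], "delta_rot": [0, 0, -6], "fingers": 160}, {"linear": [0, 0, 0], "delta_rot": [0, 0, -8], "fingers": 160}, {"linear": [0, 0, 0], "delta_rot": [0, 0, -10], "fingers": 160}, {"linear": [0, 0, 0], "delta_rot": [0, 0, -12], "fingers": 160}, {"linear": [0, 0, 0], "delta_rot": [0, 0, -14], "fingers": 160}, {"linear": [0, 0, 0], "delta_rot": [0, 0, -15], "fingers": 160}]'

```text
time: 21.2
tool_pos: [0.4892, -0.409, 0.1069]
tool_rot: [-0.0, 0.965, 0.263, 0.001]
contact_force: [-1.0, 0.5, 9.3]
gripper_width: 0.605
```

```bash
python3 st.py;  python3 - <<'E'
from h import *
im=eyes.grab_frame('wrist');save(cv2.resize(im[200:420,140:420],None,fx=2.8,fy=2.7,interpolation=cv2.INTER_CUBIC),'w6c')
E
```

```text
21.2 [ 0.4892 -0.409   0.1069] F [-1.   0.5  9.3] Ft [-0.6 -0.9 -9.3] M [ 0.11  0.11 -0.04] w 51.459917573844166 (np.float64(30.518748426120865), np.float64(0.06046126148076984)) [-0.81  0.18  1.68  0.    1.27  0.22]
```

View pics/w6c.png

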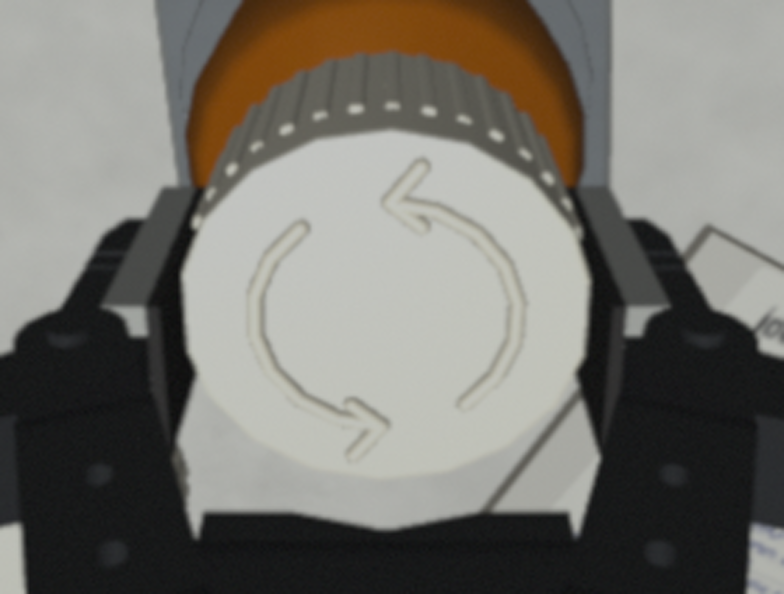

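Emit:
apply_moves --commands '[{"linear": [0, 0, 0], "delta_rot": [0, 0, -3], "fingers": 160}, {"linear": [0, 0, 0], "delta_rot": [0, 0, -6], "fingers": 160}, {"linear": [0, 0, 0], "delta_rot": [0, 0, -9], "fingers": 160}, {"linear": [0, 0, 0], "delta_rot": [0, 0, -12], "fingers": 160}, {"linear": [0, 0, 0], "delta_rot": [0, 0, -15], "fingers": 160}, {"linear": [0, 0, 0], "delta_rot": [0, 0, -18], "fingers": 160}, {"linear": [0, 0, 0], "delta_rot": [0, 0, -21], "fingers": 160}, {"linear": [0, 0, 0], "delta_rot": [0, 0, -24], "fingers": 160}]'

```text
time: 22.05
tool_pos: [0.4893, -0.4093, 0.107]
tool_rot: [0.0, 0.889, 0.459, 0.0]
contact_force: [0.8, -0.9, 9.6]
gripper_width: 0.605
```

Emit:
apply_moves --commands '[{"linear": [0, 0, 0], "delta_rot": [0, 0, -3], "fingers": 160}, {"linear": [0, 0, 0], "delta_rot": [0, 0, -6], "fingers": 160}, {"linear": [0, 0, 0], "delta_rot": [0, 0, -9], "fingers": 160}, {"linear": [0, 0, 0], "delta_rot": [0, 0, -12], "fingers": 160}, {"linear": [0, 0, 0], "delta_rot": [0, 0, -15], "fingers": 160}, {"linear": [0, 0, 0], "delta_rot": [0, 0, -18], "fingers": 160}, {"linear": [0, 0, 0], "delta_rot": [0, 0, -21], "fingers": 160}, {"linear": [0, 0, 0], "delta_rot": [0, 0, -24], "fingers": 160}]'

```text
time: 22.85
tool_pos: [0.4893, -0.4096, 0.107]
tool_rot: [0.001, 0.774, 0.633, 0.0]
contact_force: [-0.3, -1.2, 8.5]
gripper_width: 0.607
```

```bash
python3 st.py;  python3 - <<'E'
from h import *
im=eyes.grab_frame('wrist');save(cv2.resize(im[200:420,140:420],None,fx=2.8,fy=2.7,interpolation=cv2.INTER_CUBIC),'w7c')
E
```

```text
22.85 [ 0.4893 -0.4096  0.107 ] F [-0.3 -1.2  8.5] Ft [-1.2 -0.1 -8.5] M [-0.19  0.05 -0.07] w 51.58477834084235 (np.float64(78.58253720208877), np.float64(0.0879630508773479)) [-0.81  0.19  1.68  0.    1.27 -0.61]
```

View pics/w7c.png

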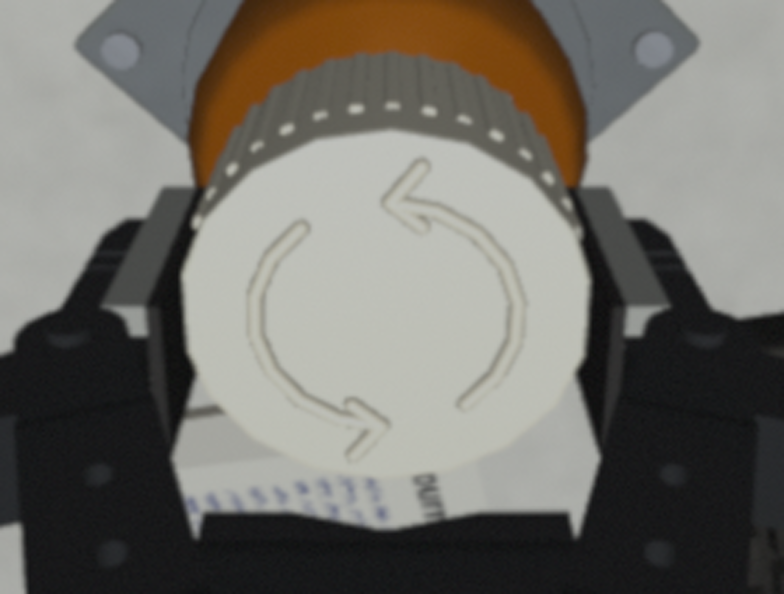

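Emit:
apply_moves --commands '[{"linear": [0, 0, -0.001], "delta_rot": [0, 0, 0], "fingers": 160}, {"linear": [0, 0, -0.002], "delta_rot": [0, 0, 0], "fingers": 160}, {"linear": [0, 0, -0.003], "delta_rot": [0, 0, 0], "fingers": 160}, {"linear": [0, 0, -0.004], "delta_rot": [0, 0, 0], "fingers": 160}, {"linear": [0, 0, -0.005], "delta_rot": [0, 0, 0], "fingers": 160}, {"linear": [0, 0, -0.006], "delta_rot": [0, 0, 0], "fingers": 160}, {"linear": [0, 0, -0.007], "delta_rot": [0, 0, 0], "fingers": 160}, {"linear": [0, 0, -0.008], "delta_rot": [0, 0, 0], "fingers": 160}]'

```text
time: 23.7
tool_pos: [0.4889, -0.4094, 0.112]
tool_rot: [0.0, 0.775, 0.633, 0.0]
contact_force: [6.1, -7.4, -6.6]
gripper_width: 0.607
```

```bash
python3 st.py
```

```text
23.7 [ 0.4889 -0.4094  0.112 ] F [ 6.1 -7.4 -6.6] Ft [-6.   7.5  6.6] M [-1.13 -0.97  0.09] w 51.636904280212185 (np.float64(78.47132823949082), np.float64(0.0568371282557139)) [-0.81  0.18  1.68  0.    1.28 -0.61]
```

Emit:
apply_moves --commands '[{"linear": [0, 0, 0.0005], "delta_rot": [0, 0, 0], "fingers": 160}, {"linear": [0, 0, 0.001], "delta_rot": [0, 0, 0], "fingers": 160}, {"linear": [0, 0, 0.0015], "delta_rot": [0, 0, 0], "fingers": 160}, {"linear": [0, 0, 0.002], "delta_rot": [0, 0, 0], "fingers": 160}, {"linear": [0, 0, 0.0025], "delta_rot": [0, 0, 0], "fingers": 160}, {"linear": [0, 0, 0.0025], "delta_rot": [0, 0, 0], "fingers": 160}, {"linear": [0, 0, 0.0025], "delta_rot": [0, 0, 0], "fingers": 160}, {"linear": [0, 0, 0.0025], "delta_rot": [0, 0, 0], "fingers": 160}]'

```text
time: 24.5
tool_pos: [0.4889, -0.4095, 0.1117]
tool_rot: [0.0, 0.775, 0.632, -0.0]
contact_force: [2.0, -2.9, 4.2]
gripper_width: 0.607
```

```bash
python3 st.py;  python3 - <<'E'
from h import *
im=eyes.grab_frame('wrist');save(cv2.resize(im[200:420,140:420],None,fx=2.8,fy=2.7,interpolation=cv2.INTER_CUBIC),'w8c')
E
```

```text
24.5 [ 0.4889 -0.4095  0.1117] F [ 2.  -2.9  4.2] Ft [-2.4  2.5 -4.2] M [-0.54 -0.33 -0.07] w 51.591023191363085 (np.float64(78.46519761488877), np.float64(0.04323357032657906)) [-0.81  0.18  1.68 -0.    1.28 -0.61]
```

View pics/w8c.png

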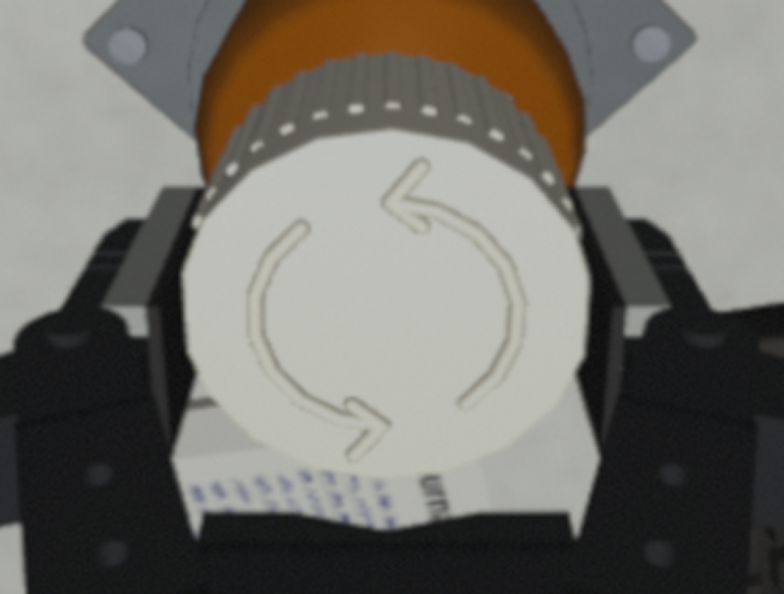

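Emit:
apply_moves --commands '[{"linear": [-0.0002, 0.0002, 0], "delta_rot": [0, 0, 0], "fingers": 160}, {"linear": [-0.0004, 0.0004, 0], "delta_rot": [0, 0, 0], "fingers": 160}, {"linear": [-0.0005, 0.0006, 0], "delta_rot": [0, 0, 0], "fingers": 160}, {"linear": [-0.0005, 0.0006, 0], "delta_rot": [0, 0, 0], "fingers": 160}, {"linear": [-0.0005, 0.0006, 0], "delta_rot": [0, 0, 0], "fingers": 160}, {"linear": [-0.0005, 0.0006, 0], "delta_rot": [0, 0, 0], "fingers": 160}, {"linear": [-0.0005, 0.0006, 0], "delta_rot": [0, 0, 0], "fingers": 160}, {"linear": [-0.0005, 0.0006, 0], "delta_rot": [0, 0, 0], "fingers": 160}]'

```text
time: 25.35
tool_pos: [0.4889, -0.4095, 0.1116]
tool_rot: [-0.001, 0.775, 0.633, -0.0]
contact_force: [0.0, -0.5, 6.7]
gripper_width: 0.605
```

```bash
python3 st.py
```

```text
25.35 [ 0.4889 -0.4095  0.1116] F [ 0.  -0.5  6.7] Ft [-0.5  0.1 -6.7] M [-0.22 -0.08  0.03] w 51.465842935819154 (np.float64(78.47123918419669), np.float64(0.08059015787057454)) [-0.81  0.18  1.68 -0.    1.28 -0.61]
```

Emit:
apply_moves --commands '[{"linear": [0, 0, -0.0005], "delta_rot": [0, 0, 0], "fingers": 160}, {"linear": [0, 0, -0.001], "delta_rot": [0, 0, 0], "fingers": 160}, {"linear": [0, 0, -0.0015], "delta_rot": [0, 0, 0], "fingers": 160}, {"linear": [0, 0, -0.002], "delta_rot": [0, 0, 0], "fingers": 160}, {"linear": [0, 0, -0.0022], "delta_rot": [0, 0, 0], "fingers": 160}, {"linear": [0, 0, -0.0022], "delta_rot": [0, 0, 0], "fingers": 160}, {"linear": [0, 0, -0.0022], "delta_rot": [0, 0, 0], "fingers": 160}, {"linear": [0, 0, -0.0022], "delta_rot": [0, 0, 0], "fingers": 160}]'

```text
time: 26.15
tool_pos: [0.4888, -0.4095, 0.1119]
tool_rot: [-0.001, 0.775, 0.632, -0.0]
contact_force: [2.2, -4.8, -3.0]
gripper_width: 0.602
```

```bash
python3 st.py
```

```text
26.15 [ 0.4888 -0.4095  0.1119] F [ 2.2 -4.8 -3. ] Ft [-4.2  3.2  3. ] M [-0.71 -0.58  0.08] w 51.15928956338612 (np.float64(78.4644816545212), np.float64(0.08436203243264312)) [-0.81  0.18  1.68  0.    1.28 -0.61]
```

Emit:
apply_moves --commands '[{"linear": [-0.0002, 0.0002, 0], "delta_rot": [0, 0, 0], "fingers": 160}, {"linear": [-0.0004, 0.0003, 0], "delta_rot": [0, 0, 0], "fingers": 160}, {"linear": [-0.0006, 0.0005, 0], "delta_rot": [0, 0, 0], "fingers": 160}, {"linear": [-0.0008, 0.0006, 0], "delta_rot": [0, 0, 0], "fingers": 160}, {"linear": [-0.001, 0.0008, 0], "delta_rot": [0, 0, 0], "fingers": 160}, {"linear": [-0.001, 0.0008, 0], "delta_rot": [0, 0, 0], "fingers": 160}, {"linear": [-0.001, 0.0008, 0], "delta_rot": [0, 0, 0], "fingers": 160}, {"linear": [-0.001, 0.0008, 0], "delta_rot": [0, 0, 0], "fingers": 160}]'

```text
time: 26.95
tool_pos: [0.4896, -0.4105, 0.1131]
tool_rot: [-0.001, 0.775, 0.633, 0.0]
contact_force: [-1.0, 1.8, -1.8]
gripper_width: 0.607
```

```bash
python3 st.py; python3 - <<'E'
from h import *
im=eyes.grab_frame('scene');save(cv2.resize(im[150:290,270:430],None,fx=4,fy=4,interpolation=cv2.INTER_CUBIC),'s2c')
E
```

```text
26.95 [ 0.4896 -0.4105  0.1131] F [-1.   1.8 -1.8] Ft [ 1.6 -1.4  1.8] M [0.39 0.07 0.1 ] w 51.58552742299394 (np.float64(78.47399555174262), np.float64(0.0852606294163149)) [-0.81  0.18  1.68  0.    1.28 -0.61]
```

View pics/s2c.png

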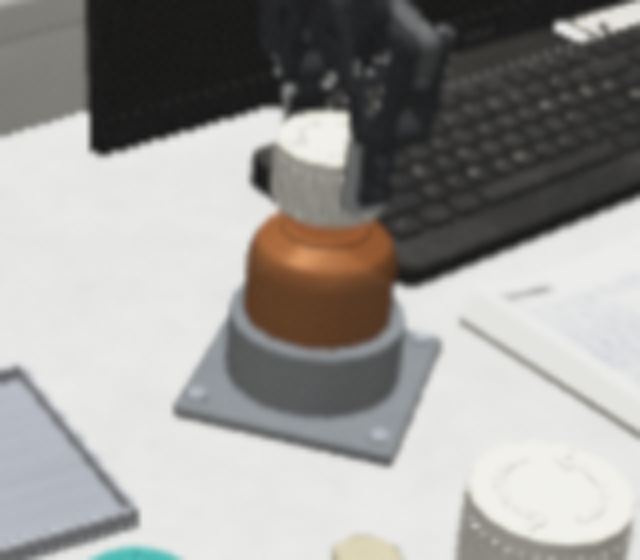

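Emit:
apply_moves --commands '[{"linear": [0.0003, -0.0003, 0], "delta_rot": [0, 0, 0], "fingers": 160}, {"linear": [0.0003, -0.0003, -0.0005], "delta_rot": [0, 0, 0], "fingers": 160}, {"linear": [0.0003, -0.0003, -0.001], "delta_rot": [0, 0, 0], "fingers": 160}, {"linear": [0.0003, -0.0003, -0.0015], "delta_rot": [0, 0, 0], "fingers": 160}, {"linear": [0.0003, -0.0003, -0.002], "delta_rot": [0, 0, 0], "fingers": 160}, {"linear": [0.0003, -0.0003, -0.0025], "delta_rot": [0, 0, 0], "fingers": 160}, {"linear": [0.0003, -0.0003, -0.003], "delta_rot": [0, 0, 0], "fingers": 160}, {"linear": [0.0003, -0.0003, -0.003], "delta_rot": [0, 0, 0], "fingers": 160}]'

```text
time: 27.8
tool_pos: [0.4896, -0.4106, 0.1164]
tool_rot: [-0.0, 0.775, 0.632, 0.0]
contact_force: [0.7, 3.8, -2.2]
gripper_width: 0.604
```

```bash
python3 st.py
```

```text
27.8 [ 0.4896 -0.4106  0.1164] F [ 0.7  3.8 -2.2] Ft [ 3.9 -0.1  2.2] M [ 0.47 -0.12  0.03] w 51.36160544461909 (np.float64(78.46411761830484), np.float64(0.020150568807812467)) [-0.81  0.18  1.67  0.    1.29 -0.61]
```

Emit:
apply_moves --commands '[{"linear": [0.0003, 0, 0], "delta_rot": [0, 0, 0], "fingers": 160}, {"linear": [0.0006, 0, 0], "delta_rot": [0, 0, 0], "fingers": 160}, {"linear": [0.0006, 0, -0.0008], "delta_rot": [0, 0, 0], "fingers": 160}, {"linear": [0.0006, 0, -0.0016], "delta_rot": [0, 0, 0], "fingers": 160}, {"linear": [0.0006, 0, -0.0024], "delta_rot": [0, 0, 0], "fingers": 160}, {"linear": [0.0006, 0, -0.0032], "delta_rot": [0, 0, 0], "fingers": 160}, {"linear": [0.0006, 0, -0.004], "delta_rot": [0, 0, 0], "fingers": 160}, {"linear": [0.0006, 0, -0.005], "delta_rot": [0, 0, 0], "fingers": 160}]'

```text
time: 28.6
tool_pos: [0.4897, -0.4104, 0.1216]
tool_rot: [0.0, 0.775, 0.632, -0.0]
contact_force: [0.3, 1.1, -1.5]
gripper_width: 0.607
```

```bash
python3 st.py
```

```text
28.6 [ 0.4897 -0.4104  0.1216] F [ 0.3  1.1 -1.5] Ft [1.2 0.1 1.5] M [ 0.07 -0.01  0.02] w 51.616748859163565 (np.float64(78.46043329643507), np.float64(0.033540034857660474)) [-0.81  0.17  1.67 -0.    1.3  -0.61]
```

Rising freely. Continue up.

Emit:
apply_moves --commands '[{"linear": [0.0002, 0, -0.001], "delta_rot": [0, 0, 0], "fingers": 160}, {"linear": [0.0002, 0, -0.003], "delta_rot": [0, 0, 0], "fingers": 160}, {"linear": [0.0002, 0, -0.005], "delta_rot": [0, 0, 0], "fingers": 160}, {"linear": [0.0002, 0, -0.007], "delta_rot": [0, 0, 0], "fingers": 160}, {"linear": [0.0002, 0, -0.009], "delta_rot": [0, 0, 0], "fingers": 160}, {"linear": [0.0002, 0, -0.011], "delta_rot": [0, 0, 0], "fingers": 160}, {"linear": [0.0002, 0, -0.013], "delta_rot": [0, 0, 0], "fingers": 160}, {"linear": [0.0002, 0, -0.015], "delta_rot": [0, 0, 0], "fingers": 160}]'

```text
time: 29.4
tool_pos: [0.4897, -0.4099, 0.1365]
tool_rot: [0.0, 0.775, 0.632, -0.0]
contact_force: [0.1, -0.7, -0.2]
gripper_width: 0.61
```

```bash
python3 st.py
```

```text
29.4 [ 0.4897 -0.4099  0.1365] F [ 0.1 -0.7 -0.2] Ft [-0.6  0.2  0.2] M [ 0.   -0.01 -0.06] w 51.886848717726316 (np.float64(78.4627129422491), np.float64(0.00219281801242393)) [-0.81  0.16  1.66 -0.    1.32 -0.61]
```

Emit:
apply_moves --commands '[{"linear": [0, 0, -0.015], "delta_rot": [0, 0, 0], "fingers": 160}, {"linear": [0, 0, -0.035], "delta_rot": [0, 0, 0], "fingers": 160}, {"linear": [0.01, 0, -0.05], "delta_rot": [0, 0, 0], "fingers": 160}, {"linear": [0.04, -0.002, -0.06], "delta_rot": [0, 0, 0], "fingers": 160}, {"linear": [0.075, -0.004, -0.06], "delta_rot": [0, 0, 0], "fingers": 160}, {"linear": [0.115, -0.006, -0.06], "delta_rot": [0, 0, 0], "fingers": 160}, {"linear": [0.155, -0.008, -0.06], "delta_rot": [0, 0, 0], "fingers": 160}, {"linear": [0.18, -0.01, -0.06], "delta_rot": [0, 0, 0], "fingers": 160}]'

```text
time: 30.2
tool_pos: [0.5163, -0.2286, 0.1976]
tool_rot: [0.0, 0.774, 0.633, 0.001]
contact_force: [0.2, -0.1, 0.1]
gripper_width: 0.603
```

Emit:
apply_moves --commands '[{"linear": [0.01, 0, 0], "delta_rot": [0, 0, 0], "fingers": 160}, {"linear": [0.015, 0, 0.01], "delta_rot": [0, 0, 0], "fingers": 160}, {"linear": [0.015, 0, 0.03], "delta_rot": [0, 0, 0], "fingers": 160}, {"linear": [0.015, 0, 0.06], "delta_rot": [0, 0, 0], "fingers": 160}, {"linear": [0.015, 0, 0.09], "delta_rot": [0, 0, 0], "fingers": 160}, {"linear": [0.015, 0, 0.12], "delta_rot": [0, 0, 0], "fingers": 160}, {"linear": [0.015, 0, 0.14], "delta_rot": [0, 0, 0], "fingers": 160}, {"linear": [0.015, 0, 0.15], "delta_rot": [0, 0, 0], "fingers": 160}]'

```text
time: 31.0
tool_pos: [0.5171, -0.2169, 0.0432]
tool_rot: [-0.002, 0.775, 0.632, -0.001]
contact_force: [-1.2, 0.2, -0.7]
gripper_width: 0.604
```

```bash
python3 st.py; python3 - <<'E'
from h import *
for n in('scene','wrist','top'):
  im=eyes.grab_frame(n);save(im,'p1'+n)
E
```

```text
31.0 [ 0.5171 -0.2169  0.0432] F [-1.2  0.2 -0.7] Ft [-0.  -1.3  0.7] M [ 0.03 -0.02 -0.05] w 51.297695826105866 (np.float64(78.384570769782), np.float64(0.26532287132635535)) [-0.53  0.1   1.9  -0.    1.15 -0.33]
```

View pics/p1scene.png

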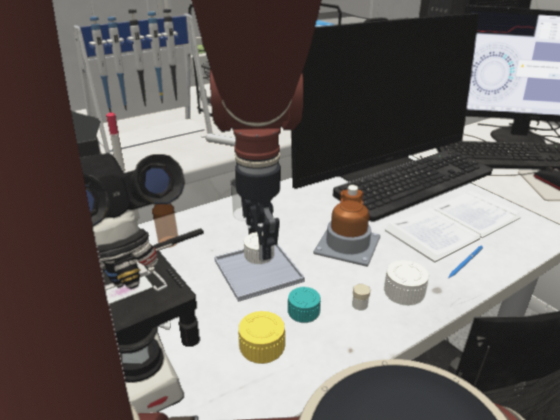

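View pics/p1wrist.png

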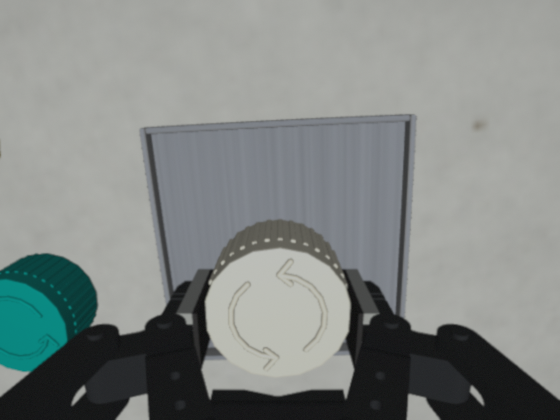

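Emit:
apply_moves --commands '[{"linear": [0, 0, 0.004], "delta_rot": [0, 0, 0], "fingers": 160}, {"linear": [0, 0, 0.01], "delta_rot": [0, 0, 0], "fingers": 160}, {"linear": [0, 0, 0.016], "delta_rot": [0, 0, 0], "fingers": 160}, {"linear": [0, 0, 0.022], "delta_rot": [0, 0, 0], "fingers": 160}, {"linear": [0, 0, 0.027], "delta_rot": [0, 0, 0], "fingers": 160}, {"linear": [0, 0, 0.031], "delta_rot": [0, 0, 0], "fingers": 160}, {"linear": [0, 0, 0.033], "delta_rot": [0, 0, 0], "fingers": 160}, {"linear": [0, 0, 0.033], "delta_rot": [0, 0, 0], "fingers": 160}]'

```text
time: 31.95
tool_pos: [0.5187, -0.2167, 0.0129]
tool_rot: [-0.0, 0.775, 0.632, -0.0]
contact_force: [-0.3, 0.9, -0.5]
gripper_width: 0.604
```

```bash
python3 st.py
```

```text
31.95 [ 0.5187 -0.2167  0.0129] F [-0.3  0.9 -0.5] Ft [ 0.8 -0.5  0.5] M [ 0.01  0.   -0.02] w 51.367116555073494 (np.float64(78.46307934229071), np.float64(0.0447496124908044)) [-0.53  0.14  1.91 -0.    1.09 -0.33]
```

Creep down in small steps.

Emit:
apply_moves --commands '[{"linear": [0, 0, 0.0005], "delta_rot": [0, 0, 0], "fingers": 160}, {"linear": [0, 0, 0.001], "delta_rot": [0, 0, 0], "fingers": 160}, {"linear": [0, 0, 0.0015], "delta_rot": [0, 0, 0], "fingers": 160}, {"linear": [0, 0, 0.002], "delta_rot": [0, 0, 0], "fingers": 160}, {"linear": [0, 0, 0.0025], "delta_rot": [0, 0, 0], "fingers": 160}, {"linear": [0, 0, 0.003], "delta_rot": [0, 0, 0], "fingers": 160}, {"linear": [0, 0, 0.003], "delta_rot": [0, 0, 0], "fingers": 160}, {"linear": [0, 0, 0.003], "delta_rot": [0, 0, 0], "fingers": 160}]'

```text
time: 32.75
tool_pos: [0.5189, -0.2168, 0.0103]
tool_rot: [-0.0, 0.775, 0.632, -0.0]
contact_force: [-0.2, 0.4, -0.2]
gripper_width: 0.608
```

Emit:
apply_moves --commands '[{"linear": [0, 0, 0.0002], "delta_rot": [0, 0, 0], "fingers": 160}, {"linear": [0, 0, 0.0004], "delta_rot": [0, 0, 0], "fingers": 160}, {"linear": [0, 0, 0.0006], "delta_rot": [0, 0, 0], "fingers": 160}, {"linear": [0, 0, 0.0008], "delta_rot": [0, 0, 0], "fingers": 160}, {"linear": [0, 0, 0.001], "delta_rot": [0, 0, 0], "fingers": 160}, {"linear": [0, 0, 0.001], "delta_rot": [0, 0, 0], "fingers": 160}, {"linear": [0, 0, 0.001], "delta_rot": [0, 0, 0], "fingers": 160}, {"linear": [0, 0, 0.001], "delta_rot": [0, 0, 0], "fingers": 160}]'

```text
time: 33.55
tool_pos: [0.5189, -0.2169, 0.0094]
tool_rot: [0.0, 0.775, 0.632, -0.0]
contact_force: [-0.8, 0.0, 0.3]
gripper_width: 0.601
```

```bash
python3 st.py
```

```text
33.55 [ 0.5189 -0.2169  0.0094] F [-0.8  0.   0.3] Ft [-0.1 -0.7 -0.3] M [ 0.04  0.05 -0.02] w 51.080141501975035 (np.float64(78.46017661218102), np.float64(0.002540241756016215)) [-0.53  0.15  1.91 -0.    1.08 -0.33]
```

Emit:
apply_moves --commands '[{"linear": [0, 0, 0.0002], "delta_rot": [0, 0, 0], "fingers": 160}, {"linear": [0, 0, 0.0004], "delta_rot": [0, 0, 0], "fingers": 160}, {"linear": [0, 0, 0.0006], "delta_rot": [0, 0, 0], "fingers": 160}, {"linear": [0, 0, 0.0008], "delta_rot": [0, 0, 0], "fingers": 160}, {"linear": [0, 0, 0.001], "delta_rot": [0, 0, 0], "fingers": 160}, {"linear": [0, 0, 0.001], "delta_rot": [0, 0, 0], "fingers": 160}, {"linear": [0, 0, 0.001], "delta_rot": [0, 0, 0], "fingers": 160}, {"linear": [0, 0, 0.001], "delta_rot": [0, 0, 0], "fingers": 160}]'

```text
time: 34.35
tool_pos: [0.519, -0.2169, 0.0092]
tool_rot: [-0.0, 0.775, 0.632, -0.0]
contact_force: [-2.8, 1.8, 6.8]
gripper_width: 0.607
```

```bash
python3 st.py
```

```text
34.35 [ 0.519  -0.2169  0.0092] F [-2.8  1.8  6.8] Ft [ 1.2 -3.1 -6.8] M [ 0.33  0.61 -0.02] w 51.610110966709065 (np.float64(78.46908312584668), np.float64(0.02469147514921912)) [-0.53  0.15  1.91 -0.    1.08 -0.33]
```

Emit:
apply_moves --commands '[{"linear": [0, 0, -0.0003], "delta_rot": [0, 0, 0], "fingers": 160}, {"linear": [0, 0, -0.0005], "delta_rot": [0, 0, 0], "fingers": 160}, {"linear": [0, 0, -0.0005], "delta_rot": [0, 0, 0], "fingers": 104}, {"linear": [0, 0, -0.0005], "delta_rot": [0, 0, 0], "fingers": 100}, {"linear": [0, 0, -0.0005], "delta_rot": [0, 0, 0], "fingers": 97}, {"linear": [0, 0, -0.0005], "delta_rot": [0, 0, 0], "fingers": 94}, {"linear": [0, 0, -0.0005], "delta_rot": [0, 0, 0], "fingers": 91}, {"linear": [0, 0, -0.0005], "delta_rot": [0, 0, 0], "fingers": 88}]'

```text
time: 35.15
tool_pos: [0.5187, -0.2168, 0.0084]
tool_rot: [-0.0, 0.775, 0.632, -0.0]
contact_force: [0.1, -0.1, -0.8]
gripper_width: 0.65
```

Emit:
apply_moves --commands '[{"linear": [0, 0, 0], "delta_rot": [0, 0, 0], "fingers": 85}, {"linear": [0, 0, 0], "delta_rot": [0, 0, 0], "fingers": 80}, {"linear": [0, 0, 0], "delta_rot": [0, 0, 0], "fingers": 75}, {"linear": [0, 0, 0], "delta_rot": [0, 0, 0], "fingers": 70}, {"linear": [0, 0, 0], "delta_rot": [0, 0, 0], "fingers": 66}, {"linear": [0, 0, 0], "delta_rot": [0, 0, 0], "fingers": 66}, {"linear": [0, 0, 0], "delta_rot": [0, 0, 0], "fingers": 66}, {"linear": [0, 0, 0], "delta_rot": [0, 0, 0], "fingers": 66}]'

```text
time: 35.95
tool_pos: [0.5189, -0.2169, 0.0089]
tool_rot: [-0.0, 0.775, 0.632, -0.0]
contact_force: [-0.8, 0.5, 0.8]
gripper_width: 0.741
```

```bash
python3 st.py; python3 - <<'E'
from h import *
im=eyes.grab_frame('wrist');save(im,'p2wrist')
E
```

```text
35.95 [ 0.5189 -0.2169  0.0089] F [-0.8  0.5  0.8] Ft [ 0.3 -0.9 -0.8] M [ 0.04  0.02 -0.02] w 62.988130404051425 (np.float64(78.46301477569881), np.float64(0.004141315913845924)) [-0.53  0.15  1.91 -0.    1.08 -0.33]
```

View pics/p2wrist.png

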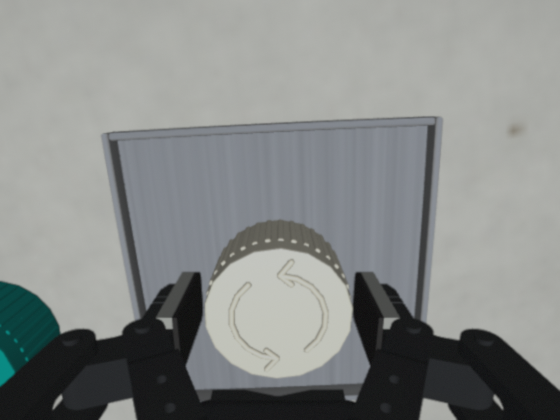

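Released, cap flat between both open pads, with gaps on each side. Lifting straight up.

Emit:
apply_moves --commands '[{"linear": [0, 0, -0.003], "delta_rot": [0, 0, 0], "fingers": 66}, {"linear": [0, 0, -0.01], "delta_rot": [0, 0, 0], "fingers": 66}, {"linear": [0, 0, -0.02], "delta_rot": [0, 0, 0], "fingers": 66}, {"linear": [0, 0, -0.035], "delta_rot": [0, 0, 0], "fingers": 66}, {"linear": [0, 0, -0.06], "delta_rot": [0, 0, 0], "fingers": 66}, {"linear": [0, 0, -0.09], "delta_rot": [0, 0, 0], "fingers": 66}, {"linear": [0, 0, -0.12], "delta_rot": [0, 0, 0], "fingers": 66}, {"linear": [0, 0, -0.15], "delta_rot": [0, 0, 0], "fingers": 66}]'

```text
time: 36.8
tool_pos: [0.5191, -0.217, 0.1618]
tool_rot: [0.001, 0.775, 0.632, 0.0]
contact_force: [1.0, -0.1, 0.6]
gripper_width: 0.739
```

Emit:
apply_moves --commands '[{"linear": [0, 0, -0.03], "delta_rot": [0, 0, 0], "fingers": 66}, {"linear": [0, 0, -0.05], "delta_rot": [0, 0, 0], "fingers": 66}, {"linear": [0, 0, -0.06], "delta_rot": [0, 0, 0], "fingers": 66}, {"linear": [0, 0, -0.06], "delta_rot": [0, 0, 0], "fingers": 66}, {"linear": [0, 0, -0.06], "delta_rot": [0, 0, 0], "fingers": 66}, {"linear": [0, 0, -0.06], "delta_rot": [0, 0, 0], "fingers": 66}, {"linear": [0, 0, -0.06], "delta_rot": [0, 0, 0], "fingers": 66}, {"linear": [0, 0, -0.06], "delta_rot": [0, 0, 0], "fingers": 66}]'

```text
time: 37.6
tool_pos: [0.5185, -0.2166, 0.2177]
tool_rot: [-0.001, 0.775, 0.632, -0.0]
contact_force: [-0.4, -0.2, 0.0]
gripper_width: 0.738
```

```bash
python3 st.py; python3 - <<'E'
from h import *
for n in('scene','wrist'):
  im=eyes.grab_frame(n);save(im,'p3'+n)
E
```

```text
37.6 [ 0.5185 -0.2166  0.2177] F [-0.4 -0.2  0. ] Ft [-0.3 -0.3 -0. ] M [ 0.02 -0.03  0.02] w 62.735970548969554 (np.float64(78.46521978454196), np.float64(0.11241992832498596)) [-0.53 -0.09  1.77 -0.    1.46 -0.33]
```

View pics/p3scene.png

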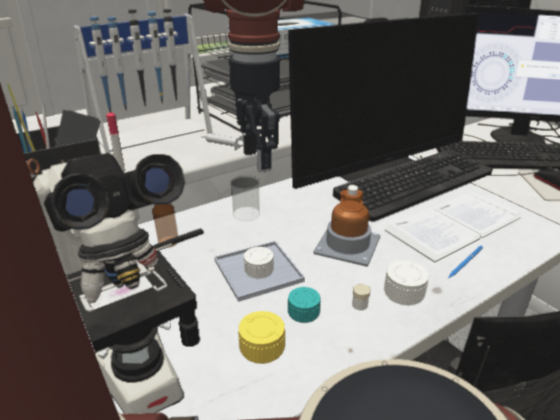

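View pics/p3wrist.png

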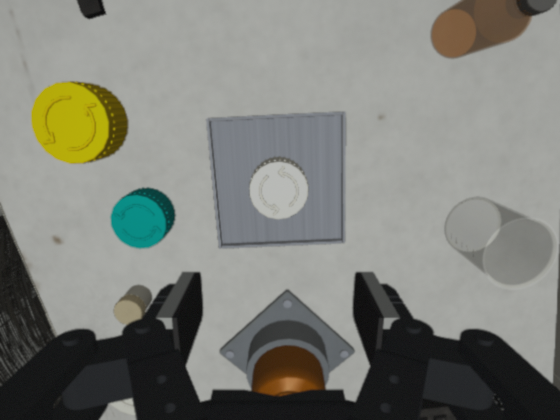

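The cap sits flat near the tray centre at wrist pixel (279,188), where the tray spans 208–345 by 112–247. The bottle is open, and the vial, beaker and jar have not moved.

```bash
python3 -c "
from h import *
print(job_done())"
```

```text
the job is handed in; nothing more can be done
None
```

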